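# Put the ultrasonic-bath gear away on the hook and the rail

### The job

Clear up after the ultrasonic bath. The tall carton in front of the J-hook and the red-capped bottle at the rail are in the way: stand each upright on a free bit of the bench, the carton more than 20 cm from the hook, the bottle more than 20 cm from the middle of the rail. Hang every flask weight ring on the J-hook and drape every pair of ear defenders by its headband over the rail; leave the other things where they are.

Things in the scene. Friction and masses are not known exactly. Their poses are not given: they have to be found in the camera images.
- ring_a_centre (a point): flask weight ring: a grey plastic-coated round hoop, 122 mm outside and 86 mm inside diameter, round bar 18 mm thick, about 0.25 kg; lies flat on the bench at the start (the tan roll of tape at the back right is not one). The point is its centre (in the hole), 9 mm above the bench when flat; z is the hoop's axis. May be absent (None)
- ring_b_centre (a point): flask weight ring: a grey plastic-coated round hoop, 122 mm outside and 86 mm inside diameter, round bar 18 mm thick, about 0.25 kg; lies flat on the bench at the start (the tan roll of tape at the back right is not one). The point is its centre (in the hole), 9 mm above the bench when flat; z is the hoop's axis. May be absent (None)
- ring_c_centre (a point): flask weight ring: a grey plastic-coated round hoop, 122 mm outside and 86 mm inside diameter, round bar 18 mm thick, about 0.25 kg; lies flat on the bench at the start (the tan roll of tape at the back right is not one). The point is its centre (in the hole), 9 mm above the bench when flat; z is the hoop's axis. May be absent (None)
- muff_a_crown (a point): pair of ear defenders, rigid, about 0.2 kg, standing on its two cups with the headband arch on top, 165 mm high. The point is the middle of the padded crown, 155 mm above the bench: the pad is 62 mm long (x) by 26 mm wide (y) and reaches 10 mm above and below the point. x runs across the arch from cup to cup (cups 152 mm over all, 68 mm free between the cushions), y along the width of the band (cups 62 mm wide in y), z up. May be absent (None)
- muff_b_crown (a point): pair of ear defenders, rigid, about 0.2 kg, standing on its two cups with the headband arch on top, 165 mm high. The point is the middle of the padded crown, 155 mm above the bench: the pad is 62 mm long (x) by 26 mm wide (y) and reaches 10 mm above and below the point. x runs across the arch from cup to cup (cups 152 mm over all, 68 mm free between the cushions), y along the width of the band (cups 62 mm wide in y), z up. May be absent (None)
- carton_centre (a point): tall blue and green carton, 58 mm (its x) by 85 mm (its y) by 205 mm high, 0.25 kg, standing on the bench in front of the hook at the start; the point is its centre, 102 mm up; z up
- bottle_centre (a point): round white bottle with a red cap, 48 mm wide, 111 mm high, 0.2 kg, standing in front of the rail's bar at the start; the point is its centre, 55 mm up; z up
- hook_seat (a point): J-hook of the hook stand (steel rod stand with a flat base, fixed): a level steel arm 10 mm thick; the point is on top of the arm, 240 mm above the bench. Its -x points along the arm to the open end, which turns up at x = -59 mm to a rounded tip 35 mm above the point; the stand's rod (12 mm thick, 333 mm high, clamp 26 mm wide) is at x = +80 mm, so rings can hang from x = -40 to +55 mm. The base plate is 10 mm high, from x = -60 to +120 mm, y within 60 mm. z up
- rail_mid (a point): middle of the drying rail (fixed): a level steel bar 12 mm thick along y, 300 mm long, the point is on top of the bar, 165 mm above the bench. Two posts (184 mm high, clamps 26 mm wide, feet 100 x 70 mm) carry it at y = -130 and +130 mm; use the bar between them. z up
- bath_front (a point): ultrasonic bath at the back, fixed: an open white steel tank, 170 mm deep (x), 260 mm wide (y), 200 mm high; the point is the middle of the foot of its front face. Nothing is done to it; keep carried things clear of it
- dropper: small bottle with an orange cap, 36 mm wide, 76 mm high, at the back; origin under its middle. Leave it
- marker: marker pen lying at the front left, 135 mm long, 16 mm thick; origin under its middle. Leave it
- vial: small white vial with a black cap, 23 mm wide, 52 mm high, standing near the front edge; origin under its middle. Leave it
Not all that is in view belongs to the job. Leave any green look-alike of the part that bears bottle_centre alone.

How it is judged (in metres and radians):
On the way, in this order (a step that is already met when the one before it is completed fails the run):
1. the carton and the bottle stand upright on the bench, the carton more than 0.20 m from the hook, the bottle more than 0.20 m from the middle of the rail (horizontal distance between carton_centre and hook_seat above 0.2 m and angle between each of carton_centre, bottle_centre's own z axis and vertical below 0.15 rad and height (world z) of carton_centre between 0.09 and 0.115 m and horizontal distance between bottle_centre and rail_mid above 0.2 m and height (world z) of bottle_centre between 0.045 and 0.066 m), for 0.3 s.
2. every ring hangs on the J-hook and every pair of ear defenders on the rail (x of ring_a_centre in the frame of hook_seat between -0.065 and 0.08 m and y of ring_a_centre in the frame of hook_seat between -0.035 and 0.035 m and z of ring_a_centre in the frame of hook_seat between -0.062 and -0.022 m and angle between ring_a_centre's own z axis and vertical between 1 and 2.14 rad and x of ring_b_centre in the frame of hook_seat between -0.065 and 0.08 m and y of ring_b_centre in the frame of hook_seat between -0.035 and 0.035 m and z of ring_b_centre in the frame of hook_seat between -0.062 and -0.022 m and angle between ring_b_centre's own z axis and vertical between 1 and 2.14 rad and x of ring_c_centre in the frame of hook_seat between -0.065 and 0.08 m and y of ring_c_centre in the frame of hook_seat between -0.035 and 0.035 m and z of ring_c_centre in the frame of hook_seat between -0.062 and -0.022 m and angle between ring_c_centre's own z axis and vertical between 1 and 2.14 rad and x of muff_a_crown in the frame of rail_mid between -0.04 and 0.04 m and y of muff_a_crown in the frame of rail_mid between -0.12 and 0.12 m and z of muff_a_crown in the frame of rail_mid between -0.005 and 0.03 m and angle between each of muff_a_crown, muff_b_crown's own z axis and vertical below 0.5 rad and x of muff_b_crown in the frame of rail_mid between -0.04 and 0.04 m and y of muff_b_crown in the frame of rail_mid between -0.12 and 0.12 m and z of muff_b_crown in the frame of rail_mid between -0.005 and 0.03 m), for 0.3 s.
At the end, for the whole second after the job is handed in: Every ring hangs on the J-hook's arm, within 0.57 rad of plumb; every pair of ear defenders hangs astride the rail, crown on the bar, less than 0.5 rad off upright; carton and bottle stand upright on the bench, over 0.20 m (level) from hook and rail middle (all of step 1 and all of step 2); the robot touches nothing.
It fails at once if the bottle is knocked over (more than 0.7 rad) (angle between bottle_centre's own z axis and vertical above 0.7 rad).
It fails at once if the carton is knocked over (more than 0.7 rad) (angle between carton_centre's own z axis and vertical above 0.7 rad).
It fails at once if another thing on the bench is moved more than 40 mm (distance of any of dropper, marker, vial from where it was at the start of the episode above 0.04 m).
Of ring_a, ring_b, ring_c only 2 to 3 are there at a start; the rules pass over those that are not, and their reading is None.
Of muff_a, muff_b only 1 to 2 are there at a start; the rules pass over those that are not, and their reading is None.
At some moment in a run one of ring_a, ring_b, ring_c may be knocked a few centimetres aside while the robot is not near it.
It also fails if it takes over 210 s, if anything falls off the work surface, if the arm or the gripper's body presses on something with over 40 N, if the wrist force passes 120 N, or if a joint passes its speed limit or range.

### The arm

A 6-joint arm with a two-finger parallel gripper is mounted at the origin on a cart in front of the work surface, level with it; the furniture and walls round the work are solid. World frame = base frame: x ahead of the robot, y to its left, z up, the work surface at z = 0. Lengths are in m, angles in degrees, forces in N, time in s.
With the tool pointing down it reaches from about 0.35 to 0.85 m from the base axis. Payload 8.1 kg.
Tool frame: the origin (TCP) lies on the centre line of the jaws, within the pads' length; the fingertips stand 19 mm ahead of it and the grasp point (between the pads) is the TCP; z points along the fingers, y is the direction in which the jaws open and shut (so a half turn about z gives the same grasp; the last joint's range is limited). The gripper opens to 93 mm and grips with 3 to 60 N. Pads are 15 mm wide; open, the fingers measure 128 mm over their backs; the gripper's body (75 mm by 188 mm) begins 65 mm behind the grasp point.
Start: joints at [72.055, 7.471, 85.268, -0, 87.261, -4.893], TCP at [0.135, 0.585, 0.238] pointing down, gripper open.
Joint ranges: [-169.43, 169.43], [-51.17, 129.36], [1.28, 143.12], [-76.62, 256.62], [0, 156.53], [-152.29, 152.29]. Speed limits (degrees/s): [136.94, 136.94, 159.86, 180, 180, 180].

### API

Orientations are given as a 3x3 rotation matrix whose columns are the frame's x, y, z axes.
In Python, from rig import env, get_image, camera_info, workorder gives the robot as it stands. The module is installed in compiled form; this text tells all that it offers.
- The arm moves only by the tool apply_moves, never from a script. Its argument "moves" is one flat list of numbers, 7 for each row, row after row: the shift along the world's x, y, z in mm, then the turn, a rotation vector about the world's x, y, z in degrees, then the closure, from 0 (fully open) to 1 (shut). A call has 1 to 20 rows; each row is the pose to reach, as a shift and turn from the pose commanded when the call began; what a row does not reach only later rows make up. A row lasts 1/8 s, in which the tool goes at most 62.5 mm and 10.7 degrees, less where a joint would pass 70% of its speed; a pose out of reach is approached as far as the arm can. A call with a gripper value outside its range is refused whole. The fingers move at their own pace and stop on an object; "squeeze" is the grip in N (left out, the last holds). Time passes only in rows, so rows that repeat a pose let the fingers close. It gives the time, the measured TCP pose, the force and the opening at its end, in the units of the state.
- env.sense(): the state, without advancing time (a new reading comes with each control period).
- get_image(name): name is "scene" or "top" or "wrist"; returns the picture (384x512x3 uint8, red, green, blue); there is no depth.
- camera_info(name): a dict with "fx", "fy", "cx", "cy" (pixels), "k1" (the pictures are not rectified: a ray, as slopes to the right and down, at radius r is drawn at 1 + k1 r^2 times it, then the intrinsics apply), "extrinsics" (4x4, takes a point from world to camera coordinates). Camera axes: x right, y down, z forward; pixel columns grow to the right and rows downward; lengths in m; the calibration is good to about 2 mm. A picture is of the moment at which its call begins: read the wrist's pose just before it. camera_info takes no time and is no camera call; for the wrist camera it gives the pose at the moment of the call.
- workorder.job_done(): hands the job in, once; it reports no verdict.
The state is a dict: "clock": time; "qpos": joint angles; "joint_velocities": joint speeds; "tau": joint torques, N m; "tool_pos": TCP position; "tcp_rot": TCP orientation; "ft_force": force on the tool from outside, world axes, zero at the start; "ft_torque": the same for the moment, N m; "width": opening from 0.0 (shut) to 1.0 (fully open).
Only numpy, scipy, OpenCV 4.12 (cv2) and the standard library are available. Lean on these libraries where they do the work, as an engineer would, in place of code of your own. Each camera call takes 0.05 s, during which the arm holds its last target. There are 200 camera calls.

## Working session

There is one attempt and no reset: what is moved stays moved. The work goes in short steps, Python scripts to look and compute and a tool call to move; the robot and the scene stay as the last step left them, time stands still between calls to the robot, and variables do not carry over. Pictures are saved under pics/ and viewed, about 12 in all and at most 16, crops included, and the job is handed in when it is done.

Besides the shell and the picture viewer there is one more tool, called after ">>>" as a command line: name --argument value ..., lists and objects as JSON in quotes. apply_moves: Moves the arm, as the interface text tells. Its arguments: {"type":"object","properties":{"moves":{"type":"array"},"squeeze":{"type":"number"}},"required":["moves"]}

```bash
mkdir -p pics; cat > h.py <<'E'
import numpy as np, cv2
from rig import env, get_image, camera_info, workorder
def save(n,f,crop=None,s=1):
    im=get_image(n)
    np.save('pics/'+f+'.npy',im)
    if crop: im=im[crop[1]:crop[3],crop[0]:crop[2]]
    im=cv2.resize(im,None,fx=s,fy=s,interpolation=cv2.INTER_CUBIC)
    cv2.imwrite('pics/'+f+'.png',im[:,:,::-1])
def ray(c,u,v):
    K=np.array([[c['fx'],0,c['cx']],[0,c['fy'],c['cy']],[0,0,1]])
    x,y=(u-c['cx'])/c['fx'],(v-c['cy'])/c['fy']
    a,b=x,y
    for _ in range(20):
        k=1+c['k1']*(a*a+b*b); a,b=x/k,y/k
    E=np.array(c['extrinsics']); R,t=E[:3,:3],E[:3,3]
    return -R.T@t, R.T@np.array([a,b,1])
def onz(c,u,v,z):
    o,d=ray(c,u,v); return (o+d*(z-o[2])/d[2])
def proj(c,p):
    E=np.array(c['extrinsics']); q=E[:3,:3]@np.array(p)+E[:3,3]
    a,b=q[0]/q[2],q[1]/q[2];k=1+c['k1']*(a*a+b*b)
    return np.round([c['fx']*a*k+c['cx'],c['fy']*b*k+c['cy']],1)
E
python3 - <<'E'
from h import *
save('scene','s0',s=1.5);save('top','t0',s=1.5)
for n in('scene','top'):
    c=camera_info(n);o,d=ray(c,256,192);print(n,c['fx'],c['k1'],o.round(3),d.round(3))
s=env.sense();print(s['clock'],s['tool_pos'],s['tcp_rot'],s['ft_force'])
E
```

```text
scene 357.67878519107404 -0.07803104961777445 [0.14  0.559 0.933] [ 0.389 -0.542 -0.745]
top 461.94026640600714 0.0618354114307198 [ 0.207 -0.163  1.405] [ 0.248  0.135 -0.959]
0.1 [0.13533384 0.58402664 0.23668891] [[-9.74157427e-01  2.25869472e-01 -5.38352016e-04]
 [ 2.25870060e-01  9.74156068e-01 -1.63435595e-03]
 [ 1.55287768e-04 -1.71371758e-03 -9.99998520e-01]] [-0.32930004  0.55562946  1.08145285]
```

View pics/s0.png

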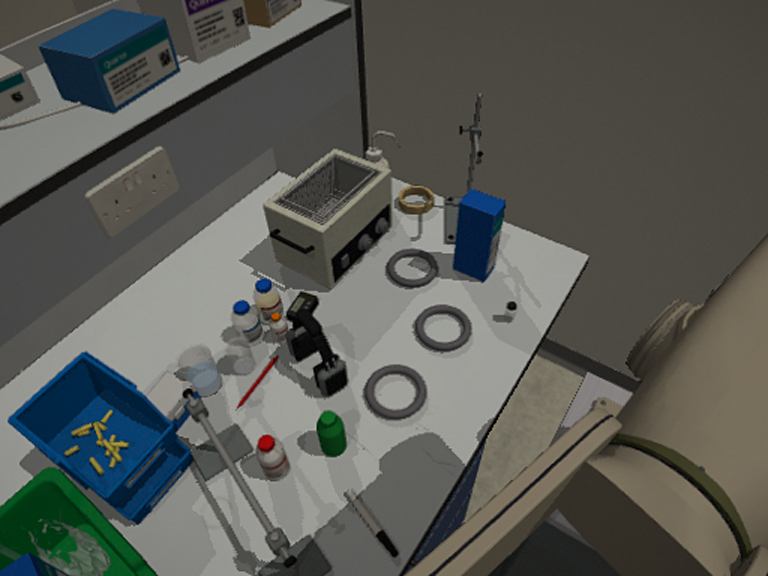

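View pics/t0.png

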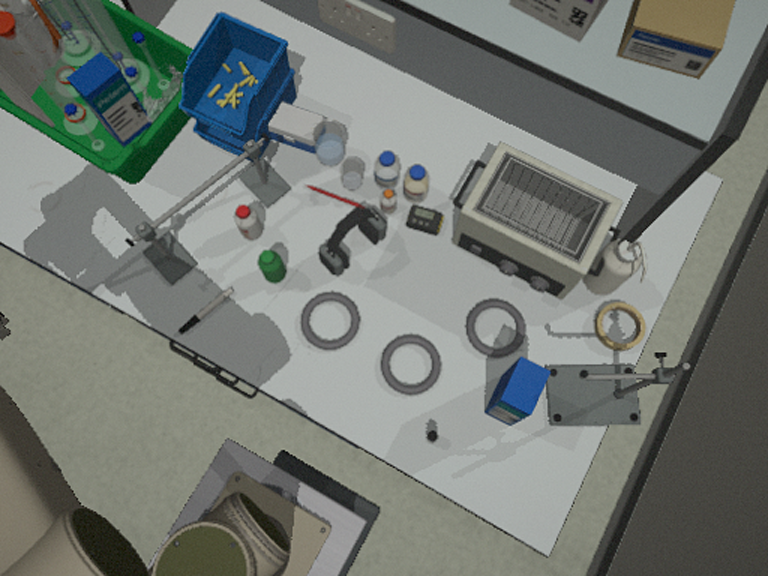

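Two views: scene camera from the left, top camera from above. In the top view (1.5x pixels) there are three grey rings at (330,320), (410,363) and (495,327), and the tan tape at (620,325) is not a ring. There is one pair of ear defenders at (352,235). The red-capped bottle is at (243,215), with a green look-alike at (269,265). The carton is at (517,390), the hook stand at (600,390) and the rail from (150,232) to (258,148).

```bash
python3 - <<'E'
from h import *
t=np.load('pics/t0.npy');s=np.load('pics/s0.npy')
ct,cs=camera_info('top'),camera_info('scene')
# rings: grey, saturation low, mid-value
for nm,im,c,seeds in(('top',t,ct,[(330,320),(410,363),(495,327)]),('scene',s,cs,[(395,391),(442,328),(412,267)])):
    g=cv2.cvtColor(im,cv2.COLOR_RGB2GRAY)
    for u,v in seeds:
        u,v=u/1.5,v/1.5
        # fit circle on plane z=.009: iterate radial dark pixel centroid
        P=onz(c,u,v,.009)[:2]
        for _ in range(4):
            pts=[]
            for a in np.linspace(0,2*np.pi,72,endpoint=False):
                rr=np.arange(.02,.085,.001)
                val=np.array([g[tuple(np.int32(np.round(proj(c,[P[0]+r*np.cos(a),P[1]+r*np.sin(a),.009])))[::-1])] for r in rr])
                m=(val<95)
                if 8<m.sum()<30: pts.append([rr[m].mean()*np.cos(a),rr[m].mean()*np.sin(a)])
            pts=np.array(pts);A=np.c_[2*pts,np.ones(len(pts))]
            q=np.linalg.lstsq(A,(pts**2).sum(1),rcond=None)[0];P=P+q[:2]
        print(nm,'ring',P.round(3),'R',np.sqrt(q[2]+q[0]**2+q[1]**2).round(4),len(pts))
def T(u,v,z):return onz(ct,u/1.5,v/1.5,z).round(3)
def S(u,v,z):return onz(cs,u/1.5,v/1.5,z).round(3)
print('bottle cap',T(242,211,.111),S(266,440,.111),'green',T(268,256,.09))
print('carton top',[T(*p,.205) for p in((524,359),(547,371),(512,412),(487,400))])
print('rail ends',T(146,230,.184),T(257,146,.184),'S',S(192,398,.184),S(284,545,.165))
print('baseplate',[T(*p,.01) for p in((549,365),(634,364),(640,424),(549,426))])
print('rod top',T(685,367,.333),'clamp',T(660,375,.24),'armend',T(585,374,.24))
print('muff crown',T(353,225,.165),S(306,306,.165))
print('vial',T(432,435,.052),'marker',T(205,310,.01),'bath fr',T(462,240,.0),T(565,293,0))
print('edge corner',T(548,553,0),T(0,240,0))
for n,im,cr in(('top',t,(330,220,480,300)),('scene',s,(260,50,360,200))):
    k=im[cr[1]:cr[3],cr[0]:cr[2]]
    k=cv2.resize(k,None,fx=4,fy=4,interpolation=cv2.INTER_CUBIC);cv2.imwrite(f'pics/c_{n}.png',k[:,:,::-1])
a=cv2.resize(cv2.imread('pics/c_top.png'),(600,320));b=cv2.imread('pics/c_scene.png')[:]
b=cv2.resize(b,(200*2,600))
o=np.zeros((600,800,3),np.uint8);o[:,:400]=b;o[:213,400:]=cv2.resize(a,(400,213))
k=t[115:200,195:275];o[220:600,400:758]=cv2.resize(k,(358,380),interpolation=cv2.INTER_CUBIC)[:,:,::-1]
cv2.imwrite('pics/c1.png',o)
E
```

```text
top ring [0.454 0.099] R 0.0522 39
top ring [ 0.455 -0.088] R 0.0521 48
top ring [ 0.606 -0.206] R 0.0531 66
scene ring [0.453 0.102] R 0.0517 72
scene ring [ 0.454 -0.086] R 0.0518 67
scene ring [ 0.606 -0.203] R 0.0521 42
bottle cap [0.543 0.347 0.111] [0.544 0.347 0.111] green [0.492 0.258 0.09 ]
carton top [array([ 0.524, -0.27 ,  0.205]), array([ 0.525, -0.314,  0.205]), array([ 0.432, -0.292,  0.205]), array([ 0.429, -0.246,  0.205])]
rail ends [0.404 0.453 0.184] [0.654 0.366 0.184] S [0.658 0.379 0.184] [0.392 0.465 0.165]
baseplate [array([ 0.589, -0.337,  0.01 ]), array([ 0.675, -0.484,  0.01 ]), array([ 0.571, -0.541,  0.01 ]), array([ 0.479, -0.388,  0.01 ])]
rod top [ 0.6   -0.479  0.333] clamp [ 0.602 -0.476  0.24 ] armend [ 0.542 -0.367  0.24 ]
muff crown [0.609 0.126 0.165] [0.639 0.117 0.165]
vial [ 0.346 -0.194  0.052] marker [0.346 0.334 0.01 ] bath fr [ 0.747 -0.059  0.   ] [ 0.747 -0.302  0.   ]
edge corner [ 0.268 -0.486  0.   ] [0.266 0.796 0.   ]
```

View pics/c1.png

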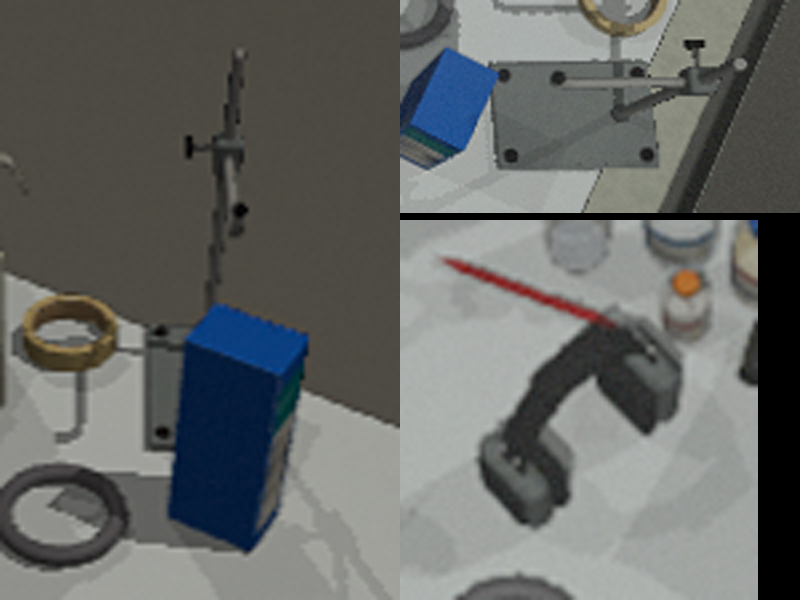

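The crop confirms the hook arm running from its clamp to a black turned-up tip. It also shows the carton in front of the hook and a single muff whose band runs between two cups. I'll finish the numbers now.

```bash
python3 - <<'E'
from h import *
ct,cs=camera_info('top'),camera_info('scene')
def two(pt,ps):
    o1,d1=ray(ct,*pt);o2,d2=ray(cs,*ps)
    A=np.c_[d1,-d2];k=np.linalg.lstsq(A,o2-o1,rcond=None)[0]
    a,b=o1+k[0]*d1,o2+k[1]*d2;return ((a+b)/2).round(3),np.linalg.norm(a-b).round(4)
tp=lambda u,v:(330+(u-400)*.375,220+v*80/213)
sp=lambda u,v:(260+u/4,50+v/4)
print('rodtop',two(tp(740,64),sp(240,52)),'tip',two(tp(558,77),sp(240,210)),'clamp',two(tp(692,80),sp(228,150)))
print('tip z.275',onz(ct,*tp(558,77),.275),'rod foot',onz(ct,*tp(620,113),.01),'rodtop',onz(ct,*tp(740,64),.333))
# carton top blue in top view and scene
for n,c in(('t0',ct),('s0',cs)):
    im=np.load(f'pics/{n}.npy').astype(int);m=((im[:,:,2]>120)&(im[:,:,0]<60)&(im[:,:,1]<100)).astype(np.uint8)
    k,lab,st,ce=cv2.connectedComponentsWithStats(m)
    for i in range(1,k):
        if st[i,4]>250 and (c is ct and abs(ce[i][0]-348)<30 or c is cs and abs(ce[i][0]-320)<20):
            p=cv2.findContours((lab==i).astype(np.uint8),0,2)[0][0][:,0]
            w=np.array([onz(c,*q,.205)[:2] for q in p]);print(n,st[i],cv2.minAreaRect((w*1000).astype(np.float32)))
cr=lambda u,v:(195+(u-400)/4.475,115+(v-220)/4.47)
print('muff band ends',[onz(ct,*cr(*q),.165).round(3) for q in((575,350),(535,398),(555,373))])
print('cups tops .09',[onz(ct,*cr(*q),.07).round(3) for q in((515,455),(650,355))])
print('muff in scene',proj(cs,onz(ct,*cr(555,373),.165))*1.5)
print('marker',[onz(ct,u/1.5,v/1.5,.01).round(3) for u,v in((180,330),(232,288))],'dropper',onz(ct,388/1.5,193/1.5,.076).round(3),'tape',onz(ct,620/1.5,325/1.5,.02).round(3))
E
```

```text
rodtop (array([ 0.602, -0.48 ,  0.333]), np.float64(0.0015)) tip (array([ 0.533, -0.36 ,  0.268]), np.float64(0.0015)) clamp (array([ 0.6  , -0.474,  0.241]), np.float64(0.0008))
tip z.275 [ 0.53193958 -0.35862164  0.275     ] rod foot [ 0.60490509 -0.48124048  0.01      ] rodtop [ 0.60272547 -0.47992521  0.333     ]
t0 [334 238  33  38 703] ((484.6265869140625, -291.11163330078125), (84.1546630859375, 55.855316162109375), 0.9148799180984497)
s0 [307 126  30  17 264] ((484.37335205078125, -291.0947265625), (80.27838134765625, 53.94083786010742), 1.9956077337265015)
muff band ends [array([0.623, 0.138, 0.165]), array([0.582, 0.144, 0.165]), array([0.603, 0.141, 0.165])]
cups tops .09 [array([0.568, 0.158, 0.07 ]), array([0.677, 0.114, 0.07 ])]
muff in scene [312.9 322.8]
marker [array([0.286, 0.355, 0.01 ]), array([0.413, 0.312, 0.01 ])] dropper [0.735 0.118 0.076] tape [ 0.732 -0.425  0.02 ]
```

>>> apply_moves --moves '[200, -100, 20, 0, 0, -50, 0, 406, -243, 20, 0, 0, -96, 0, 406, -243, 20, 0, 0, -96, 0, 406, -243, 20, 0, 0, -96, 0, 406, -243, 20, 0, 0, -96, 0, 406, -243, 20, 0, 0, -96, 0, 406, -243, 20, 0, 0, -96, 0, 406, -243, 20, 0, 0, -96, 0, 406, -243, 20, 0, 0, -96, 0, 406, -243, 20, 0, 0, -96, 0, 406, -243, 20, 0, 0, -96, 0, 406, -243, 20, 0, 0, -96, 0, 406, -243, 20, 0, 0, -96, 0]' --squeeze 20

```text
clock: 1.72
tool_pos: [0.5411, 0.3419, 0.2577]
tcp_rot: [[0.325, 0.946, 0.0], [0.946, -0.325, 0.0], [0.0, 0.0, -1.0]]
ft_force: [-0.1, 0.8, -0.3]
width: 0.996
```

```bash
python3 - <<'E'
from h import *
s=env.sense();print(s['tool_pos'],np.round(s['tcp_rot'],3),np.round(s['qpos'],1))
c=camera_info('wrist');save('wrist','w1',s=1.2)
for n,p in(('cap',(.543,.347,.111)),('bar1',(.404,.453,.165)),('bar2',(.654,.366,.165)),('green',(.492,.258,.09))):print(n,proj(c,p)*1.2)
print(onz(c,256,192,0))
E
```

```text
[0.54112989 0.34188479 0.2577416 ] [[ 0.325  0.946  0.   ]
 [ 0.946 -0.325  0.   ]
 [ 0.     0.    -1.   ]] [27.7 13.2 76.7 -0.  90.  46.6]
cap [305.76 216.48]
bar1 [ 70.68 156.96]
bar2 [445.32 158.52]
green [287.4  306.48]
[0.53051403 0.3061184  0.        ]
```

View pics/w1.png

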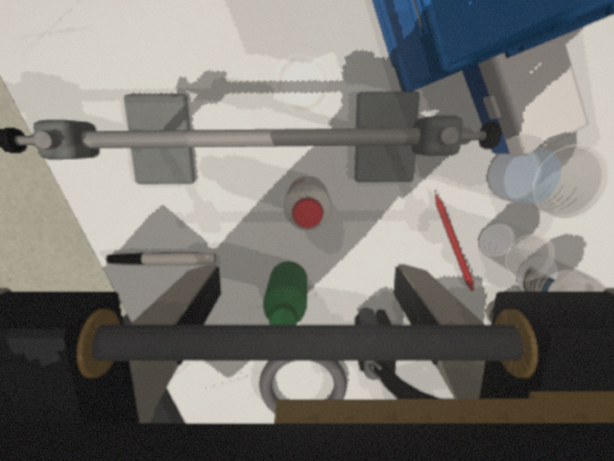

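The red cap at (308,213) is where predicted. The green look-alike is at (286,290), and the bar is at v≈137, further off than I assumed. I'll grasp the bottle and measure the bar from this view.

>>> apply_moves --moves '[1, 3, -60, 0, 0, 0, 0, 1, 3, -120, 0, 0, 0, 0, 1, 3, -173, 0, 0, 0, 0, 1, 3, -173, 0, 0, 0, 0, 1, 3, -173, 0, 0, 0, 1, 1, 3, -173, 0, 0, 0, 1, 1, 3, -173, 0, 0, 0, 1, 1, 3, -173, 0, 0, 0, 1, 1, 3, -173, 0, 0, 0, 1, 1, 3, -173, 0, 0, 0, 1]' --squeeze 20

```text
clock: 3.02
tool_pos: [0.5425, 0.3446, 0.085]
tcp_rot: [[0.326, 0.945, 0.0], [0.945, -0.326, 0.0], [0.0, -0.0, -1.0]]
ft_force: [-2.3, 0.5, 3.5]
width: 0.502
```

```bash
python3 - <<'E'
from h import *
c=camera_info('top');T=lambda u,v,z:onz(c,u/1.5,v/1.5,z).round(3)
# wrist picture w1 pose: reconstruct via relative motion
s=env.sense();cw=camera_info('wrist');R=np.array(s['tcp_rot']);p=np.array(s['tool_pos'])
E=np.array(cw['extrinsics']);Tt=np.eye(4);Tt[:3,:3]=R;Tt[:3,3]=p
X=E@Tt; np.save('X.npy',X)
T0=np.eye(4);T0[:3,:3]=[[.325,.946,0],[.946,-.325,0],[0,0,-1]];T0[:3,3]=[.5411,.3419,.2577]
cw['extrinsics']=X@np.linalg.inv(T0)
for u,v,z in((95,139,.165),(415,135,.165),(255,137,.165),(68,139,.165),(440,135,.165)):print(onz(cw,u/1.2,v/1.2,z).round(3))
E
```

```text
[0.426 0.458 0.165]
[0.637 0.388 0.165]
[0.532 0.423 0.165]
[0.408 0.464 0.165]
[0.654 0.383 0.165]
```

>>> apply_moves --moves '[0, -5, 50, 0, 0, 0, 1, 0, -10, 110, 0, 0, 0, 1, 0, -10, 140, 0, 0, 0, 1, -50, -45, 140, 0, 0, 0, 1, -95, -80, 140, 0, 0, 0, 1, -140, -120, 140, 0, 0, 0, 1, -172, -145, 130, 0, 0, 0, 1, -172, -145, 80, 0, 0, 0, 1, -172, -145, 30, 0, 0, 0, 1, -172, -145, 10, 0, 0, 0, 1, -172, -145, 2, 0, 0, 0, 1, -172, -145, 1, 0, 0, 0, 1, -172, -145, 1, 0, 0, 0, 0.3, -172, -145, 1, 0, 0, 0, 0, -172, -145, 1, 0, 0, 0, 0, -172, -145, 60, 0, 0, 0, 0, -172, -145, 120, 0, 0, 0, 0, -172, -145, 170, 0, 0, 0, 0]'

```text
clock: 5.28
tool_pos: [0.3707, 0.1996, 0.2575]
tcp_rot: [[0.326, 0.945, 0.002], [0.945, -0.326, 0.001], [0.001, 0.002, -1.0]]
ft_force: [2.1, 0.6, -0.5]
width: 0.997
```

>>> apply_moves --moves '[20, -60, 50, 0, 0, -10, 0, 91, -491, 50, 0, 0, -70, 0, 91, -491, 50, 0, 0, -70, 0, 91, -491, 50, 0, 0, -70, 0, 91, -491, 50, 0, 0, -70, 0, 91, -491, 50, 0, 0, -70, 0, 91, -491, 50, 0, 0, -70, 0, 91, -491, 50, 0, 0, -70, 0, 91, -491, 50, 0, 0, -70, 0, 91, -491, 50, 0, 0, -70, 0, 91, -491, 0, 0, 0, -70, 0, 91, -491, -40, 0, 0, -70, 0, 91, -491, -72, 0, 0, -70, 0, 91, -491, -72, 0, 0, -70, 0, 91, -491, -72, 0, 0, -70, 1, 91, -491, -72, 0, 0, -70, 1, 91, -491, -72, 0, 0, -70, 1, 91, -491, -72, 0, 0, -70, 1, 91, -491, -72, 0, 0, -70, 1]' --squeeze 25

```text
clock: 7.65
tool_pos: [0.4618, -0.2917, 0.1833]
tcp_rot: [[1.0, 0.016, 0.001], [0.016, -1.0, -0.0], [0.001, 0.0, -1.0]]
ft_force: [-1.1, 1.5, 4.6]
width: 0.622
```

>>> apply_moves --moves '[0, 0, 40, 0, 0, 0, 1, 0, 20, 70, 0, 0, 0, 1, 20, 70, 70, 0, 0, 0, 1, 50, 120, 70, 0, 0, 0, 1, 85, 165, 70, 0, 0, 0, 1, 120, 205, 70, 0, 0, 0, 1, 146, 237, 65, 0, 0, 0, 1, 146, 237, 40, 0, 0, 0, 1, 146, 237, 15, 0, 0, 0, 1, 146, 237, 6, 0, 0, 0, 1, 146, 237, 2, 0, 0, 0, 1, 146, 237, 1, 0, 0, 0, 1, 146, 237, 1, 0, 0, 0, 0.3, 146, 237, 1, 0, 0, 0, 0, 146, 237, 1, 0, 0, 0, 0, 146, 237, 50, 0, 0, 0, 0, 146, 237, 100, 0, 0, 0, 0]'

```text
clock: 9.78
tool_pos: [0.6069, -0.0544, 0.2833]
tcp_rot: [[1.0, 0.017, -0.002], [0.017, -1.0, 0.0], [-0.002, -0.0, -1.0]]
ft_force: [1.1, 0.3, 0.4]
width: 0.995
```

```bash
python3 - <<'E'
from h import *
save('top','t1',s=1.5);s=env.sense();print(s['tool_pos'],s['clock'],s['qpos'])
E
```

```text
[ 0.60968122 -0.05488721  0.29267423] 9.825 [-9.94259646e+00  7.86224247e+00  7.91444459e+01  8.89146751e-04
  9.24098937e+01  7.91118936e+01]
```

View pics/t1.png

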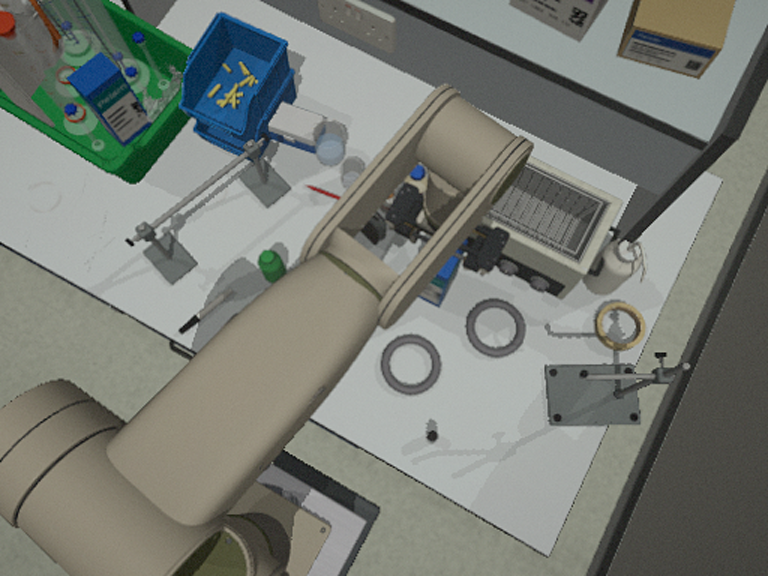

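The carton stands at its new place, partly hidden by the arm, and rings b and c are unmoved. I'll go on to the muff and take a close look from the wrist.

>>> apply_moves --moves '[0, 60, 45, 0, 0, -8, 0, 0, 120, 45, 0, 0, -16, 0, 0, 170, 45, 0, 0, -23, 0, 0, 190, 45, 0, 0, -23, 0, 0, 190, 45, 0, 0, -23, 0, 0, 190, 45, 0, 0, -23, 0]'

```text
clock: 10.58
tool_pos: [0.6076, 0.1341, 0.3275]
tcp_rot: [[0.927, -0.376, -0.0], [-0.376, -0.927, -0.001], [0.0, 0.001, -1.0]]
ft_force: [-0.6, -1.1, 0.2]
width: 0.999
```

```bash
python3 - <<'E'
from h import *
s=env.sense();print(s['tool_pos'],s['qpos']);c=camera_info('wrist');save('wrist','w2',s=1.2)
np.save('w2E.npy',c['extrinsics'])
print(proj(c,(.61,.14,.165))*1.2)
E
```

```text
[0.6076444  0.13414714 0.32746794] [ 7.75162662e+00  9.90222850e+00  7.33116239e+01 -3.81822312e-02
  9.68004641e+01  1.19807857e+02]
[299.76 219.84]
```

View pics/w2.png

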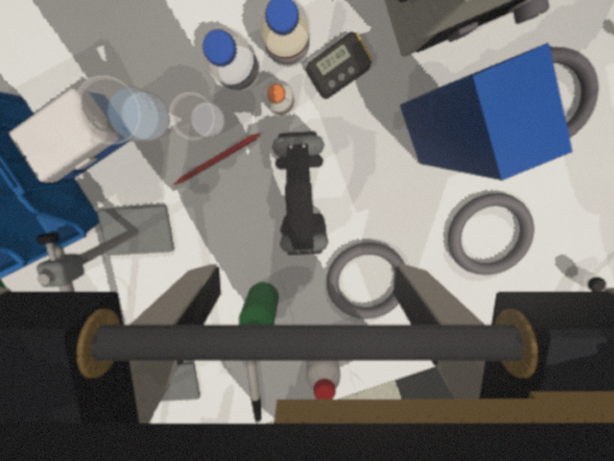

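```bash
python3 - <<'E'
from h import *
c=camera_info('wrist');c['extrinsics']=np.load('w2E.npy')
for n,u,v,z in(('crown',299.5,189,.165),('b1',299,168,.163),('b2',301,212,.163),('cup1',297,148,.06),('cup2',304,238,.06),('cup1h',297,148,.09),('cup2h',304,238,.09),('carton',[448+80][0],112,.205)):print(n,onz(c,u/1.2,v/1.2,z).round(3))
im=np.load('pics/w2.npy');cv2.imwrite('pics/w2c.png',cv2.resize(im[100:220,210:290],None,fx=5,fy=5,interpolation=cv2.INTER_CUBIC)[:,:,::-1])
E
```

```text
crown [0.637 0.129 0.165]
b1 [0.655 0.122 0.163]
b2 [0.616 0.136 0.163]
cup1 [0.672 0.12  0.06 ]
cup2 [0.564 0.155 0.06 ]
cup1h [0.672 0.119 0.09 ]
cup2h [0.572 0.152 0.09 ]
carton [ 0.631 -0.059  0.205]
```

View pics/w2c.png

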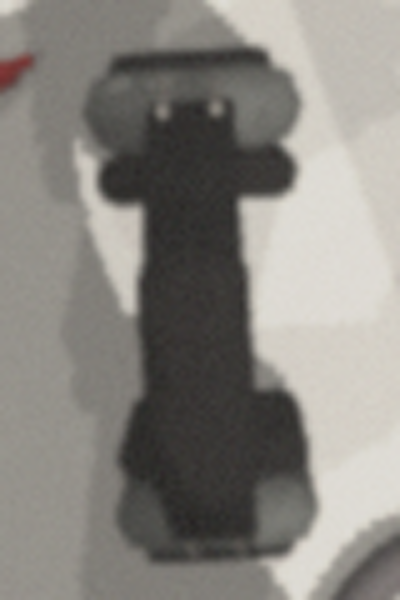

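The band's widened pad is centred at about (299,202), with cups at each end, at yaw about -20°. I'll grasp it there.

>>> apply_moves --moves '[14, 1, -40, 0, 0, 2, 0, 14, 1, -90, 0, 0, 2, 0, 14, 1, -130, 0, 0, 2, 0, 14, 1, -161, 0, 0, 2, 0, 14, 1, -161, 0, 0, 2, 0, 14, 1, -161, 0, 0, 2, 1, 14, 1, -161, 0, 0, 2, 1, 14, 1, -161, 0, 0, 2, 1, 14, 1, -161, 0, 0, 2, 1, 14, 1, -161, 0, 0, 2, 1, 14, 1, -161, 0, 0, 2, 1, 14, 1, -161, 0, 0, 2, 1]' --squeeze 30

```text
clock: 12.12
tool_pos: [0.6214, 0.1365, 0.1665]
tcp_rot: [[0.939, -0.343, -0.0], [-0.343, -0.939, 0.0], [-0.0, 0.0, -1.0]]
ft_force: [-0.1, 0.3, 0.2]
width: 0.298
```

>>> apply_moves --moves '[0, 0, 30, 0, 0, 0, 1, 0, 0, 80, 0, 0, 0, 1, 0, 0, 130, 0, 0, 0, 1, 0, 0, 180, 0, 0, 0, 1, 0, 0, 205, 0, 0, 0, 1, -5, 30, 205, 0, 0, 10, 1, -10, 60, 205, 0, 0, 20, 1, -20, 95, 205, 0, 0, 30, 1, -30, 130, 205, 0, 0, 40, 1, -45, 165, 205, 0, 0, 50, 1, -60, 200, 205, 0, 0, 60, 1, -75, 235, 205, 0, 0, 70, 1, -85, 265, 205, 0, 0, 80, 1, -90, 280, 205, 0, 0, 88, 1, -90, 287, 205, 0, 0, 92, 1, -90, 287, 205, 0, 0, 92, 1, -90, 287, 205, 0, 0, 92, 1]'

```text
clock: 14.25
tool_pos: [0.5315, 0.4232, 0.3712]
tcp_rot: [[0.312, 0.95, -0.0], [0.95, -0.312, -0.001], [-0.001, -0.0, -1.0]]
ft_force: [0.2, -0.0, -2.1]
width: 0.28
```

```bash
python3 - <<'E'
from h import *
save('scene','s2',crop=(90,190,346,382),s=3)
E
```

```text
(no output)
```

View pics/s2.png

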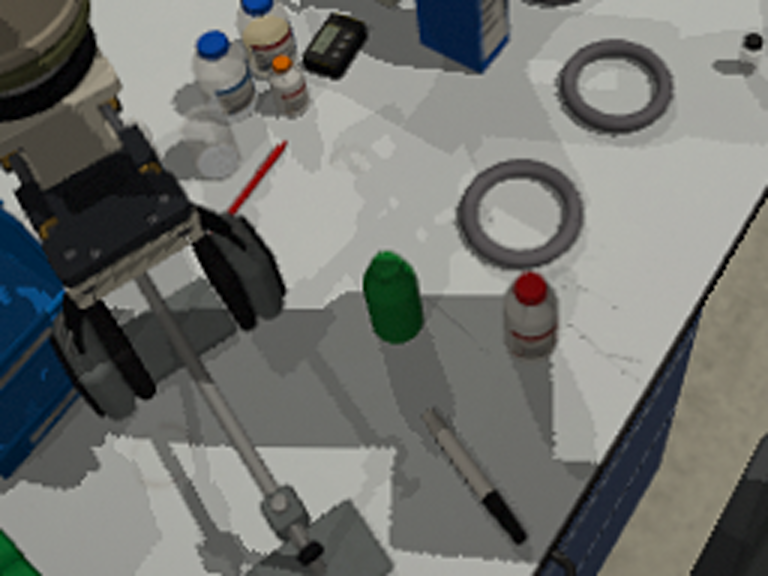

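The muff is held level, with its cups either side of the bar (crop pixels (120,360) and (245,265)). The bottle stands at (530,315) and rings a and b are in place. I'll lower it and release.

>>> apply_moves --moves '[0, 0, -45, 0, 0, 0, 1, 0, 0, -90, 0, 0, 0, 1, 0, 0, -135, 0, 0, 0, 1, 0, 0, -165, 0, 0, 0, 1, 0, 0, -176, 0, 0, 0, 1, 0, 0, -181, 0, 0, 0, 1, 0, 0, -184, 0, 0, 0, 1, 0, 0, -184, 0, 0, 0, 1]'

```text
clock: 15.3
tool_pos: [0.532, 0.4239, 0.189]
tcp_rot: [[0.31, 0.951, 0.002], [0.951, -0.31, 0.001], [0.002, 0.001, -1.0]]
ft_force: [1.0, -0.5, -2.0]
width: 0.277
```

>>> apply_moves --moves '[0, 0, -2, 0, 0, 0, 1, 0, 0, -2, 0, 0, 0, 0.75, 0, 0, -2, 0, 0, 0, 0.6, 0, 0, -2, 0, 0, 0, 0.3, 0, 0, -2, 0, 0, 0, 0, 0, 0, 0, 0, 0, 0, 0, 0, 0, 20, 0, 0, 0, 0, 0, 0, 70, 0, 0, 0, 0, 0, 0, 110, 0, 0, 0, 0, 0, 0, 110, 0, 0, 0, 0]'

```text
clock: 16.55
tool_pos: [0.5333, 0.4248, 0.3052]
tcp_rot: [[0.31, 0.951, 0.009], [0.951, -0.31, 0.006], [0.008, 0.006, -1.0]]
ft_force: [-1.0, -0.2, 0.3]
width: 0.997
```

```bash
python3 - <<'E'
from h import *
s=env.sense();print(s['qpos'])
save('wrist','w3',s=1)
save('top','t3',s=1)
t=cv2.imread('pics/t3.png')[60:220,60:220];w=cv2.imread('pics/w3.png')
o=np.zeros((384,798,3),np.uint8);o[:,:414]=cv2.resize(w,(414,310)).repeat(1,0)[[*range(310)]+[309]*74];o[:384,414:798]=cv2.resize(t,(384,384));cv2.imwrite('pics/c3.png',o)
E
```

```text
[3.42288945e+01 1.88597719e+01 6.51752865e+01 2.07893956e-03
 9.53663869e+01 5.22785799e+01]
```

View pics/c3.png

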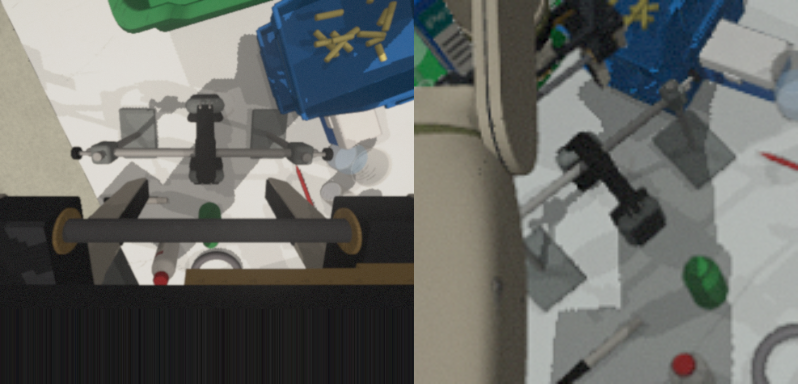

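The muff is astride the bar, near its middle. I'll re-measure the rings in case one was knocked.

```bash
cat >> h.py <<'E'
def ringfit(cam,seeds):
    c=camera_info(cam);g=cv2.cvtColor(get_image(cam),cv2.COLOR_RGB2GRAY)
    for P in seeds:
        P=np.array(P);n=0
        for _ in range(5):
            pts=[]
            for a in np.linspace(0,2*np.pi,72,endpoint=False):
                rr=np.arange(.015,.095,.001)
                uv=[np.int32(np.round(proj(c,[P[0]+r*np.cos(a),P[1]+r*np.sin(a),.009])))[::-1] for r in rr]
                m=np.array([0<=p[0]<384 and 0<=p[1]<512 and g[p[0],p[1]]<95 for p in uv])
                if 8<m.sum()<30: pts.append([rr[m].mean()*np.cos(a),rr[m].mean()*np.sin(a)])
            n=len(pts)
            if n<12:break
            pts=np.array(pts);A=np.c_[2*pts,np.ones(n)]
            q=np.linalg.lstsq(A,(pts**2).sum(1),rcond=None)[0];P=P+q[:2]
        print(cam,P.round(4),n,n>=12 and np.sqrt(q[2]+q[0]**2+q[1]**2).round(4))
E
python3 -c "
from h import *
for k in('top','scene'):ringfit(k,[(.4535,.1005),(.4545,-.087),(.606,-.2045)])"
```

```text
top [0.4547 0.0991] 33 0.052
top [ 0.4552 -0.0878] 53 0.0521
top [ 0.6075 -0.2045] 41 0.0514
scene [0.453  0.1014] 67 0.0519
scene [ 0.4545 -0.0868] 57 0.0521
scene [ 0.606  -0.2045] 0 False
```

>>> apply_moves --moves '[0, -60, 0, 0, 0, 5, 0, 0, -120, 0, 0, 0, 10, 0, 0, -180, 0, 0, 0, 15, 0, 0, -240, 0, 0, 0, 20, 0, 0, -300, 0, 0, 0, 25, 0, 0, -360, 0, 0, 0, 30, 0, 5, -420, 0, 0, 0, 36, 0, 10, -480, 0, 0, 0, 42, 0, 15, -540, 0, 0, 0, 46, 0, 20, -600, 0, 0, 0, 48.6, 0, 28, -655, 0, 0, 0, 48.6, 0, 28, -655, -50, 0, 0, 48.6, 0, 28, -655, -100, 0, 0, 48.6, 0, 28, -655, -150, 0, 0, 48.6, 0, 28, -655, -150, 0, 0, 48.6, 0, 28, -655, -150, 0, 0, 48.6, 0]'

```text
clock: 18.75
tool_pos: [0.5599, -0.2317, 0.149]
tcp_rot: [[-0.508, 0.861, 0.001], [0.861, 0.508, -0.0], [-0.001, 0.0, -1.0]]
ft_force: [0.5, 0.1, 0.1]
width: 1.002
```

```bash
python3 -c "
from h import *
s=env.sense();print(s['tool_pos'],s['qpos'])
ringfit('wrist',[(.606,-.2045)]);ringfit('scene',[(.4535,.1005),(.4545,-.087),(.606,-.2045)])"
```

```text
[ 0.55986633 -0.23165946  0.14897106] [-2.73251098e+01  1.15665297e+01  9.01046761e+01 -1.56034704e-03
  7.82917887e+01 -5.78757074e+01]
wrist [ 0.6047 -0.2076] 50 0.0496
scene [0.4516 0.1056] 15 0.0472
scene [ 0.454  -0.0875] 72 0.0516
scene [ 0.6054 -0.2103] 16 0.0443
```

>>> apply_moves --moves '[1, 0, -50, 0, 0, 0, 0, 1, 0, -95, 0, 0, 0, 0, 1, 0, -120, 0, 0, 0, 0, 1, 0, -126, 0, 0, 0, 0, 1, 0, -126, 0, 0, 0, 0, 1, 0, -126, 0, 0, 0, 1, 1, 0, -126, 0, 0, 0, 1, 1, 0, -126, 0, 0, 0, 1, 1, 0, -126, 0, 0, 0, 1, 1, 0, -126, 0, 0, 0, 1, 1, 0, -126, 0, 0, 0, 1, 1, 0, -126, 0, 0, 0, 1, 1, 0, -126, 0, 0, 0, 1]' --squeeze 60

```text
clock: 20.48
tool_pos: [0.5605, -0.2315, 0.0216]
tcp_rot: [[-0.508, 0.861, -0.0], [0.861, 0.508, 0.0], [0.0, 0.0, -1.0]]
ft_force: [-2.2, -0.2, -0.4]
width: 0.191
```

>>> apply_moves --moves '[0, 0, 20, 0, 0, 0, 1, -10, 0, 60, 0, 0, 0, 1, -30, 0, 110, 0, 0, 0, 1, -60, -5, 160, 0, 0, 0, 1, -90, -10, 210, 0, 0, 0, 1, -115, -20, 240, 0, 0, 0, 1, -115, -20, 250, -7.8, -4.6, 0, 1, -115, -20, 250, -15.6, -9.2, 0, 1, -115, -20, 250, -23.4, -13.8, 0, 1, -115, -20, 250, -31.2, -18.4, 0, 1, -115, -20, 250, -39, -23, 0, 1, -115, -20, 250, -46.8, -27.6, 0, 1, -115, -20, 250, -54.6, -32.2, 0, 1, -115, -20, 250, -62.4, -36.8, 0, 1, -115, -20, 250, -70.2, -41.2, 0, 1, -115, -20, 250, -77.7, -45.5, 0, 1, -115, -20, 250, -77.7, -45.5, 0, 1, -115, -20, 250, -77.7, -45.5, 0, 1]'

```text
clock: 22.72
tool_pos: [0.4502, -0.2575, 0.3636]
tcp_rot: [[-0.127, 0.862, 0.491], [0.212, 0.508, -0.835], [-0.969, -0.002, -0.247]]
ft_force: [-0.5, -0.0, -2.6]
width: 0.169
```

```bash
python3 -c "
from h import *
s=env.sense();print(s['tool_pos'],s['qpos'])
save('top','t4',s=1.5)"
```

```text
[ 0.45016043 -0.25749968  0.36359261] [ -1.96123259 -47.56493533 143.1267844  -76.54378798  57.23258543
  -2.71049902]
```

View pics/t4.png

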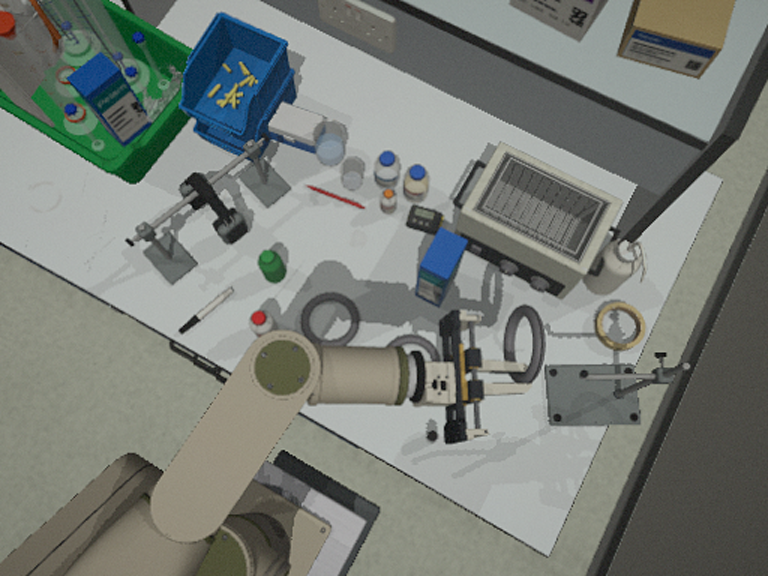

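The ring is held and tilted, but joints 3 and 4 sit at their limits: the wrist is too near the base for a grasp on this side. I'll fit a kinematic model to the recorded joint and pose pairs and check which tool poses at the hook are reachable.

```bash
cat > kin.py <<'E'
import numpy as np
from scipy.optimize import least_squares
from scipy.spatial.transform import Rotation as Ro
lo=np.array([-169.4,-51.1,1.3,-76.6,0,-152.2]);hi=np.array([169.4,129.3,143.1,256.6,156.5,152.2])
ry=lambda a:Ro.from_euler('y',a,degrees=True).as_matrix();rz=lambda a:Ro.from_euler('z',a,degrees=True).as_matrix()
def fk(q,P):
    a1,h,L2,L3,e3,L6,d,o=P
    R=rz(q[0]);p=R@np.array([a1,d,h])
    R=R@ry(q[1]);p=p+R@np.array([0,0,L2])
    R=R@ry(q[2]);p=p+R@np.array([e3,0,L3])
    R=R@rz(q[3])@ry(q[4]);p=p+R@np.array([0,o,L6])
    R=R@rz(q[5]);return p,R
D=[([72.055,7.471,85.268,0,87.261,-4.893],(.135,.585,.238)),([27.7,13.2,76.7,0,90,46.6],(.5411,.3419,.2577)),
([-9.9426,7.8622,79.1444,0,92.41,79.11],(.60968,-.05489,.29267)),([7.7516,9.9022,73.3116,-.038,96.8005,119.808],(.60764,.13415,.32747)),
([34.2289,18.8598,65.1753,0,95.3664,52.2786],(.5333,.4248,.3052)),([-27.3251,11.5665,90.1047,0,78.2918,-57.876],(.55987,-.23166,.14897)),
([-1.96123,-47.56494,143.12678,-76.5438,57.2326,-2.7105],(.45016,-.2575,.36359))]
f=lambda P:np.concatenate([fk(q,P)[0]-p for q,p in D]+[1e-3*(P-[0,.3,.4,.4,0,.25,.05,0])])
sol=least_squares(f,[0,.3,.4,.4,0,.25,.05,0]);P=sol.x
def ik(p,R,seeds=12,rng=np.random.default_rng(0)):
    best=None
    for i in range(seeds):
        x0=np.array([np.degrees(np.arctan2(p[1],p[0])),-10,110,-30,60,0])+rng.normal(0,25,6)*(i>0)
        x0=np.clip(x0,lo+1,hi-1)
        g=lambda q:np.r_[(fk(q,P)[0]-p)*10,(fk(q,P)[1]-R).ravel()]
        s=least_squares(g,x0,bounds=(lo,hi))
        if best is None or s.cost<best.cost:best=s
    return best.x,best.cost
X=np.array([.506,-.863,0]);Y=np.array([.863,.506,0]);Z=np.array([0,0,1.]);S=np.array([.5625,-.411,.240])
E
python3 - <<'E'
from kin import *
print(P.round(4),np.abs(f(P)[:21]).max());print(fk(D[-1][0],P)[1].round(3))
for side in(-1,1):
  for tilt in(0,15,25,35):      # downward tool tilt
    for yaw in(-30,0,30):
      X2=rz(yaw)@X;Y2=rz(yaw)@Y
      z=X2*np.cos(np.radians(tilt))-Z*np.sin(np.radians(tilt));
      for s in(1,-1):
        y=s*Y2;R=np.c_[np.cross(y,z),y,z]
        r=[]
        for xh,zh in((-110,12),(0,12),(0,-42)):
          p=S+xh*1e-3*X+zh*1e-3*Z-.013*z+side*.052*Y2
          q,c=ik(p,R,5);r.append((c,q))
        if max(a for a,_ in r)<1e-4:print(side,tilt,yaw,s,[b.round(0).tolist() for _,b in r][::2])
E
```

```text
[2.000e-04 3.180e-01 3.691e-01 5.531e-01 6.150e-02 3.585e-01 5.130e-02
 0.000e+00] 0.0006129231172278815
[[-0.862 -0.127  0.491]
 [-0.508  0.212 -0.835]
 [ 0.002 -0.969 -0.247]]
-1 25 -30 1 [[-4.0, -5.0, 119.0, -68.0, 77.0, 110.0], [-14.0, 9.0, 110.0, -74.0, 66.0, 113.0]]
-1 25 -30 -1 [[-4.0, -5.0, 119.0, -68.0, 77.0, -70.0], [-14.0, 9.0, 110.0, -74.0, 66.0, -67.0]]
-1 35 -30 1 [[-8.0, -10.0, 116.0, -58.0, 74.0, 99.0], [-18.0, 5.0, 108.0, -61.0, 63.0, 100.0]]
-1 35 -30 -1 [[-8.0, -10.0, 116.0, -58.0, 74.0, -81.0], [-18.0, 5.0, 108.0, -61.0, 63.0, -80.0]]
-1 35 0 1 [[-24.0, -37.0, 136.0, -46.0, 42.0, 60.0], [-33.0, -14.0, 126.0, -55.0, 27.0, 68.0]]
-1 35 0 -1 [[-24.0, -37.0, 136.0, -46.0, 42.0, -120.0], [-33.0, -14.0, 126.0, -55.0, 27.0, -112.0]]
-1 35 30 1 [[-54.0, -41.0, 138.0, 35.0, 36.0, -45.0], [-56.0, -13.0, 125.0, 55.0, 26.0, -68.0]]
1 25 -30 1 [[-3.0, 11.0, 102.0, -68.0, 78.0, 110.0], [-12.0, 23.0, 93.0, -72.0, 69.0, 110.0]]
1 25 -30 -1 [[-3.0, 11.0, 102.0, -68.0, 78.0, -70.0], [-12.0, 23.0, 93.0, -72.0, 69.0, -70.0]]
1 35 -30 1 [[-6.0, 7.0, 100.0, -57.0, 75.0, 100.0], [-15.0, 20.0, 91.0, -60.0, 66.0, 100.0]]
1 35 -30 -1 [[-6.0, 7.0, 100.0, -57.0, 75.0, -80.0], [-15.0, 20.0, 91.0, -60.0, 66.0, -80.0]]
1 35 0 1 [[-11.0, -20.0, 124.0, -56.0, 48.0, 78.0], [-21.0, -3.0, 116.0, -62.0, 35.0, 81.0]]
1 35 0 -1 [[-11.0, -20.0, 124.0, -56.0, 48.0, -102.0], [-21.0, -3.0, 116.0, -62.0, 35.0, -99.0]]
1 35 30 1 [[-34.0, -44.0, 140.0, 8.0, 29.0, -10.0], [-41.0, -17.0, 128.0, 35.0, 17.0, -40.0]]
```

The model fits to 0.6 mm. The better hang grips the ring's far (+x) side with jaws along world x, then points the tool along -y at 30° below level. I'll lay this ring flat again and regrasp it on that side.

>>> apply_moves --moves '[5, 0, 60, 8, 4.7, 0, 1, 14, 1, 60, 16, 9.4, 0, 1, 14, 1, 60, 24, 14, 0, 1, 14, 1, 60, 32, 18.7, 0, 1, 14, 1, 60, 40, 23.4, 0, 1, 14, 1, 60, 48, 28.1, 0, 1, 14, 1, 60, 56, 32.8, 0, 1, 14, 1, 50, 64, 37.5, 0, 1, 14, 1, 20, 72, 42.2, 0, 1, 14, 1, -20, 77.7, 45.5, 0, 1, 14, 1, -80, 77.7, 45.5, 0, 1, 14, 1, -140, 77.7, 45.5, 0, 1, 14, 1, -200, 77.7, 45.5, 0, 1, 14, 1, -235, 77.7, 45.5, 0, 1, 14, 1, -245, 77.7, 45.5, 0, 1, 14, 1, -247, 77.7, 45.5, 0, 1, 14, 1, -247, 77.7, 45.5, 0, 1]'

```text
clock: 24.9
tool_pos: [0.4657, -0.2569, 0.1182]
tcp_rot: [[-0.493, 0.862, -0.121], [0.835, 0.507, 0.214], [0.245, 0.004, -0.969]]
ft_force: [0.7, 0.4, -2.6]
width: 0.165
```

>>> apply_moves --moves '[0, 0, 20, 0, 0, 0, 1, 0, 0, 10, 0, 0, 0, 1, 0, 0, 2, 0, 0, 0, 1, 0, 0, 0, 0, 0, 0, 1, 0, 0, 0, 0, 0, 0, 1, 0, 0, 0, 0, 0, 0, 1]'

```text
clock: 25.65
tool_pos: [0.4646, -0.2558, 0.1161]
tcp_rot: [[-0.492, 0.862, -0.124], [0.834, 0.508, 0.216], [0.249, 0.003, -0.969]]
ft_force: [0.7, -0.3, -3.0]
width: 0.171
```

>>> apply_moves --moves '[-2, 3, 0, -7, -4, 0, 1, -5, 6, 0, -12.4, -7.2, 0, 1, -5, 6, -40, -12.4, -7.2, 0, 1, -5, 6, -75, -12.4, -7.2, 0, 1, -5, 6, -86, -12.4, -7.2, 0, 1, -5, 6, -90, -12.4, -7.2, 0, 1, -5, 6, -93, -12.4, -7.2, 0, 1, -5, 6, -93, -12.4, -7.2, 0, 1]'

```text
clock: 26.65
tool_pos: [0.4603, -0.2504, 0.0241]
tcp_rot: [[-0.508, 0.861, 0.002], [0.861, 0.508, 0.001], [-0.0, 0.002, -1.0]]
ft_force: [0.6, -0.1, -2.7]
width: 0.168
```

>>> apply_moves --moves '[0, 0, -2, 0, 0, 0, 1, 0, 0, -2, 0, 0, 0, 0.5, 0, 0, -2, 0, 0, 0, 0, 0, 0, -2, 0, 0, 0, 0, 0, 0, 30, 0, 0, 0, 0, 0, 0, 90, 0, 0, 0, 0, 0, 0, 150, 0, 0, -8, 0, 40, 10, 180, 0, 0, -18, 0, 80, 20, 180, 0, 0, -28, 0, 97, 26, 180, 0, 0, -30.4, 0, 97, 26, 180, 0, 0, -30.4, 0, 97, 26, 180, 0, 0, -30.4, 0]'

```text
clock: 28.15
tool_pos: [0.5559, -0.224, 0.2028]
tcp_rot: [[-0.004, 1.0, 0.001], [1.0, 0.004, 0.001], [0.001, 0.001, -1.0]]
ft_force: [0.8, 0.6, -0.3]
width: 0.997
```

```bash
sed -i 's/R=R@rz(q\[5\]);/R=R@rz(q[5]+90);/' kin.py; python3 - <<'E'
from h import *
s=env.sense();print(s['tool_pos'],s['qpos'][5])
ringfit('wrist',[(.505,-.224)])
ringfit('scene',[(.4545,-.087),(.505,-.224),(.4535,.1005)]);ringfit('top',[(.4535,.1005),(.505,-.224)])
from kin import *
print(fk(s['qpos'],P)[0]-s['tool_pos'])
Y2=np.array([1,0,0]);c,si=np.cos(np.radians(30)),.5
z=np.array([0,-c,-si]);R=np.c_[np.cross(Y2,z),Y2,z]
for xh,zh in((-130,60),(-130,14),(-60,14),(-20,14),(12,14),(12,-42),(-33,-42)):
    p=S+xh*1e-3*X+zh*1e-3*Z-.013*z+.052*Y2;q,cc=ik(p,R,6);print(xh,zh,p.round(4),q.round(0),'%.1e'%cc)
E
```

```text
[ 0.5559079  -0.22402403  0.20283702] -27.1042102422562
wrist [ 0.5004 -0.2166] 20 0.0597
scene [ 0.4539 -0.0874] 66 0.0516
scene [ 0.5074 -0.2251] 64 0.0518
scene [0.4831 0.1568] 8 False
top [0.4518 0.0983] 72 0.0522
top [ 0.5115 -0.1924] 35 0.0617
[ 4.79525308e-05  9.31193802e-05 -1.68188325e-05]
-130 60 [ 0.5487 -0.2876  0.3065] [ -3.   4. 101. -61.  80.  11.] 5.1e-29
-130 14 [ 0.5487 -0.2876  0.2605] [ -3.   7. 102. -62.  78.  16.] 3.3e-31
-60 14 [ 0.5841 -0.348   0.2605] [ -9.  13.  97. -63.  73.  13.] 2.9e-30
-20 14 [ 0.6044 -0.3825  0.2605] [-12.  16.  93. -64.  71.  11.] 3.4e-31
12 14 [ 0.6206 -0.4101  0.2605] [-14.  19.  89. -64.  70.   9.] 3.5e-30
12 -42 [ 0.6206 -0.4101  0.2045] [-14.  23.  91. -66.  67.  15.] 2.6e-31
-33 -42 [ 0.5978 -0.3713  0.2045] [-11.  19.  95. -65.  69.  17.] 2.9e-30
```

>>> apply_moves --moves '[3, -1, -60, 0, 0, 0, 0, 3, -1, -115, 0, 0, 0, 0, 3, -1, -155, 0, 0, 0, 0, 3, -1, -175, 0, 0, 0, 0, 3, -1, -181, 0, 0, 0, 0, 3, -1, -181, 0, 0, 0, 0, 3, -1, -181, 0, 0, 0, 1, 3, -1, -181, 0, 0, 0, 1, 3, -1, -181, 0, 0, 0, 1, 3, -1, -181, 0, 0, 0, 1, 3, -1, -181, 0, 0, 0, 1, 3, -1, -181, 0, 0, 0, 1, 3, -1, -181, 0, 0, 0, 1]' --squeeze 60

```text
clock: 29.92
tool_pos: [0.5596, -0.2249, 0.0221]
tcp_rot: [[-0.002, 1.0, 0.001], [1.0, 0.002, 0.001], [0.001, 0.001, -1.0]]
ft_force: [-0.1, -0.4, -0.2]
width: 0.298
```

>>> apply_moves --moves '[0, 0, 0, 0, 0, 0, 1, 0, 0, 0, 0, 0, 0, 1, 0, 0, 0, 0, 0, 0, 1, 0, 0, 0, 0, 0, 0, 1]'

```text
clock: 30.42
tool_pos: [0.5594, -0.2249, 0.0221]
tcp_rot: [[-0.002, 1.0, 0.001], [1.0, 0.002, 0.001], [0.001, 0.001, -1.0]]
ft_force: [-1.3, 0.2, -0.1]
width: 0.165
```

>>> apply_moves --moves '[0, 0, 20, 0, 0, 0, 1, 0, 0, 70, 0, 0, 0, 1, 0, 10, 130, 0, 0, 0, 1, 0, 20, 190, -6, 0, 0, 1, -3, 20, 240, -14, 0, 0, 1, -6, 10, 284, -22, 0, 0, 1, -10, 0, 284, -30, 0, 0, 1, -10, -10, 284, -38, 0, 0, 1, -10, -20, 284, -46, 0, 0, 1, -10, -30, 284, -53, 0, 0, 1, -10, -45, 284, -60, 0, 0, 1, -10, -63, 284, -60, 0, 0, 1, -10, -63, 260, -60, 0, 0, 1, -10, -63, 240, -60, 0, 0, 1, -10, -63, 238, -60, 0, 0, 1, -10, -63, 238, -60, 0, 0, 1]'

```text
clock: 32.42
tool_pos: [0.5498, -0.2882, 0.2609]
tcp_rot: [[-0.002, 1.0, 0.001], [0.501, 0.002, -0.865], [-0.865, -0.001, -0.501]]
ft_force: [0.7, -0.3, -2.0]
width: 0.168
```

```bash
python3 - <<'E'
from h import *
s=env.sense();print(s['tool_pos'],s['qpos'])
save('scene','s5',s=1);save('top','t5',s=1);
a=cv2.imread('pics/s5.png')[20:220,190:390];b=cv2.imread('pics/t5.png')[150:350,290:490]
cv2.imwrite('pics/c5.png',cv2.resize(np.hstack([a,b]),None,fx=2,fy=2,interpolation=cv2.INTER_CUBIC))
E
```

```text
[ 0.54978157 -0.28817028  0.26089752] [ -3.04512222   7.26953149 102.33886617 -62.17614986  77.71692951
  15.65491995]
```

View pics/c5.png

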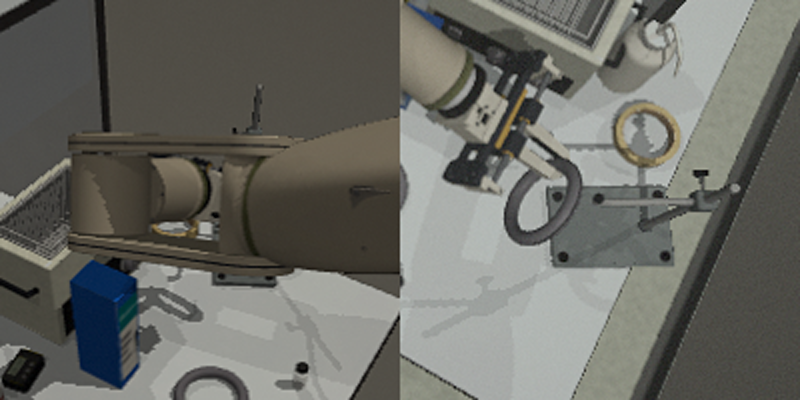

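```bash
python3 - <<'E'
from h import *
s=env.sense();p=np.array(s['tool_pos']);R=np.array(s['tcp_rot']);c=camera_info('top')
C=p+.013*R[:,2]-.052*R[:,1]
f=lambda q:((proj(c,q)-[290,150])*2+[400,0]).round(0)
print('centre',C.round(3),f(C))
for a in range(0,360,90):
    d=np.cos(np.radians(a))*R[:,0]+np.sin(np.radians(a))*R[:,1];print(a,f(C+.052*d))
print('tip',f((.532,-.359,.275)))
E
```

```text
centre [ 0.498 -0.299  0.255] [539. 201.]
0 [513. 197.]
90 [557. 165.]
180 [567. 205.]
270 [521. 237.]
tip [599. 198.]
```

>>> apply_moves --moves '[9, -15, 0, 0, 0, 0, 1, 18, -31, 0, 0, 0, 0, 1, 27, -46, 0, 0, 0, 0, 1, 36, -61, 0, 0, 0, 0, 1, 45, -77, 0, 0, 0, 0, 1, 54, -92, 0, 0, 0, 0, 1, 62, -106, 0, 0, 0, 0, 1, 62, -106, 0, 0, 0, 0, 1]'

```text
clock: 33.52
tool_pos: [0.6117, -0.395, 0.2601]
tcp_rot: [[-0.002, 1.0, 0.0], [0.501, 0.001, -0.866], [-0.866, -0.001, -0.501]]
ft_force: [-1.1, 0.4, -3.1]
width: 0.167
```

>>> apply_moves --moves '[9, -15, 0, 0, 0, 0, 1, 9, -15, -15, 0, 0, 0, 1, 9, -15, -30, 0, 0, 0, 1, 9, -15, -42, 0, 0, 0, 1, 9, -15, -50, 0, 0, 0, 1, 9, -15, -50, 0, 0, 0, 1]'

```text
clock: 34.28
tool_pos: [0.6243, -0.4075, 0.2105]
tcp_rot: [[-0.003, 1.0, 0.01], [0.5, 0.01, -0.866], [-0.866, 0.002, -0.5]]
ft_force: [17.0, -2.7, -2.1]
width: 0.169
```

```bash
python3 - <<'E'
from h import *
save('scene','s6',s=1);save('top','t6',s=1);
a=cv2.imread('pics/s6.png')[20:220,190:390];b=cv2.imread('pics/t6.png')[170:320,340:490]
cv2.imwrite('pics/c6.png',np.hstack([cv2.resize(a,(400,400)),cv2.resize(b,(400,400),interpolation=cv2.INTER_CUBIC)]))
E
```

```text
(no output)
```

View pics/c6.png

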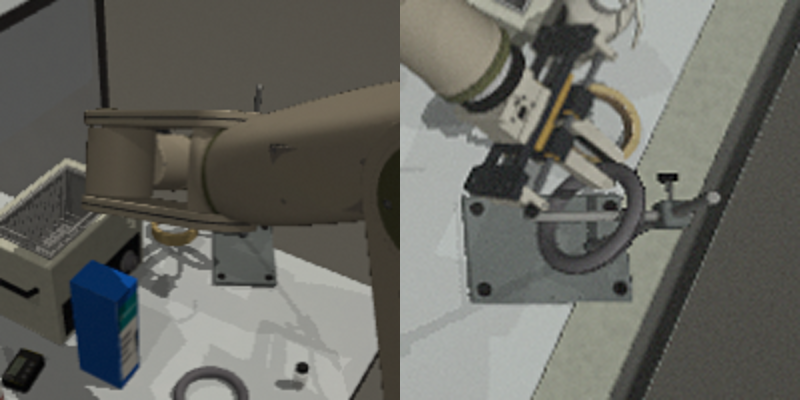

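>>> apply_moves --moves '[0, 6, 5, 0, 0, 0, 1, 2, 14, 5, 0, 0, 0, 1, 2, 16, 0, 0, 0, 0, 1, 2, 16, -5, 0, 0, 0, 1, 2, 16, -5, 0, 0, 0, 1]'

```text
clock: 35.0
tool_pos: [0.6221, -0.394, 0.2063]
tcp_rot: [[-0.002, 1.0, 0.0], [0.498, 0.001, -0.867], [-0.867, -0.002, -0.498]]
ft_force: [-2.5, -0.9, 5.4]
width: 0.171
```

>>> apply_moves --moves '[0, 0, 0, 0, 0, 0, 0.75, 0, 0, 0, 0, 0, 0, 0.62, 0, 0, 0, 0, 0, 0, 0.62, 0, 0, 0, 0, 0, 0, 0.62, 0, 9, 5, 0, 0, 0, 0.62, 0, 18, 10, 0, 0, 0, 0.62, 0, 30, 17, 0, 0, 0, 0.62, 0, 60, 35, 0, 0, 0, 0.62, 0, 110, 63, 0, 0, 0, 0.4, 0, 150, 85, 0, 0, 0, 0.2, 0, 150, 85, 0, 0, 0, 0]'

```text
clock: 36.38
tool_pos: [0.6246, -0.2394, 0.2936]
tcp_rot: [[-0.0, 1.0, 0.008], [0.501, 0.007, -0.865], [-0.866, 0.004, -0.501]]
ft_force: [0.5, 0.2, 0.0]
width: 0.655
```

```bash
python3 - <<'E'
from h import *
print(env.sense()['ft_force'])
save('wrist','w7',s=1);save('top','t7',s=1);ringfit('top',[(.4535,.1005),(.4545,-.087)])
a=cv2.imread('pics/w7.png');b=cv2.imread('pics/t7.png')[170:320,340:490]
cv2.imwrite('pics/c7.png',np.hstack([cv2.resize(a,(460,345)),cv2.resize(b,(340,345),interpolation=cv2.INTER_CUBIC)]))
E
```

```text
[0.48193118 0.16012493 0.0387343 ]
top [0.4578 0.0833] 59 0.041
top [ 0.4557 -0.0883] 21 0.0514
```

View pics/c7.png

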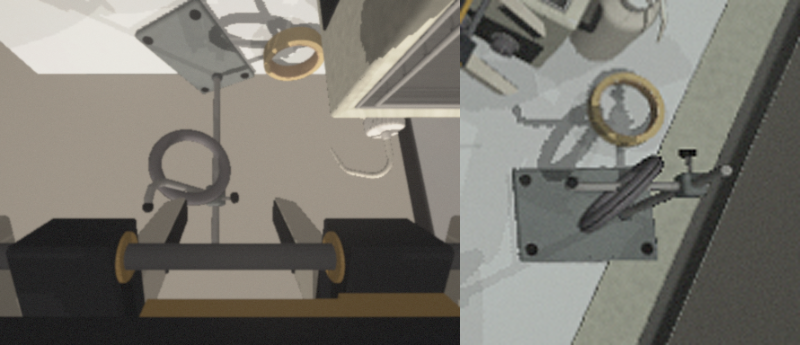

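Ring c hangs on the hook arm: the wrist view shows it round the arm at (188,165), and the top crop shows it crossing the arm at (622,189). Next is ring b, gripped at yaw -45° so the gripper body clears the carton.

```bash
python3 - <<'E'
from h import *
c=camera_info('top');p=onz(c,340+162*150/340,170+189*150/345,.24)
from kin import X,Y,S
print('ring1 top hook x,y',((p-S)@X).round(4),((p-S)@Y).round(4))
ringfit('scene',[(.4545,-.087),(.4535,.1005)])
print(env.sense()['tool_pos'])
E
```

```text
ring1 top hook x,y 0.0041 -0.0033
scene [ 0.4543 -0.0869] 71 0.0517
scene [0.4527 0.1011] 55 0.0517
[ 0.62211559 -0.24337079  0.28935144]
```

>>> apply_moves --moves '[0, 20, 20, 8, 0, 0, 0, -10, 30, 30, 16, 0, -4, 0, -25, 40, 30, 24, 0, -8, 0, -40, 50, 30, 31, 0, -12, 0, -55, 60, 30, 38, 0, -16, 0, -70, 70, 30, 45, 0, -18, 0, -90, 80, 20, 52, 0, -20, 0, -110, 95, 0, 57, 0, -20, 0, -125, 110, -30, 60, 0, 0, 0, -130, 112, -60, 60, 0, 0, 0, -133, 115, -90, 60, 0, 0, 0, -133, 115, -90, 60, 0, 0, 0]'

```text
clock: 38.08
tool_pos: [0.487, -0.128, 0.197]
tcp_rot: [[-0.0, 1.0, -0.004], [1.0, 0.0, 0.003], [0.003, -0.004, -1.0]]
ft_force: [0.1, 0.8, -0.0]
width: 1.0
```

>>> apply_moves --moves '[2, 5, 0, 0, 0, -10, 0, 2, 5, 0, 0, 0, -20, 0, 2, 5, 0, 0, 0, -30, 0, 2, 5, -20, 0, 0, -40, 0, 2, 5, -60, 0, 0, -45, 0, 2, 5, -110, 0, 0, -45, 0, 2, 5, -150, 0, 0, -45, 0, 2, 5, -160, 0, 0, -45, 0, 2, 5, -160, 0, 0, -45, 0]'

```text
clock: 39.2
tool_pos: [0.4922, -0.1234, 0.041]
tcp_rot: [[0.706, 0.709, 0.002], [0.709, -0.706, -0.0], [0.001, 0.002, -1.0]]
ft_force: [-0.0, -0.1, -0.8]
width: 1.001
```

>>> apply_moves --moves '[0, 0, -14, 0, 0, 0, 0, 0, 0, -19, 0, 0, 0, 0, 0, 0, -19, 0, 0, 0, 0, 0, 0, -19, 0, 0, 0, 1, 0, 0, -19, 0, 0, 0, 1, 0, 0, -19, 0, 0, 0, 1, 0, 0, -19, 0, 0, 0, 1, 0, 0, -19, 0, 0, 0, 1, 0, 0, -19, 0, 0, 0, 1, 0, 0, -19, 0, 0, 0, 1, 0, 0, -19, 0, 0, 0, 1, 0, 0, -19, 0, 0, 0, 1, 0, 0, -19, 0, 0, 0, 1, 0, 0, -19, 0, 0, 0, 1]' --squeeze 60

```text
clock: 40.95
tool_pos: [0.4915, -0.1229, 0.0211]
tcp_rot: [[0.705, 0.709, 0.002], [0.709, -0.705, -0.0], [0.001, 0.001, -1.0]]
ft_force: [0.3, -0.5, 0.7]
width: 0.179
```

>>> apply_moves --moves '[0, 0, 20, 0, 0, 0, 1, 0, 0, 70, 0, 0, 0, 1, 0, 0, 130, 0, 0, 0, 1, 0, -10, 190, 0, 0, 0, 1, 10, -25, 240, 0, 0, 9, 1, 20, -40, 280, 0, 0, 18, 1, 30, -55, 280, 0, 0, 27, 1, 40, -65, 280, 0, 0, 36, 1, 52, -75, 280, 0, 0, 45, 1, 55, -80, 280, 0, 0, 45, 1, 55, -80, 280, 0, 0, 45, 1]'

```text
clock: 42.32
tool_pos: [0.5464, -0.2029, 0.3007]
tcp_rot: [[0.001, 1.0, 0.001], [1.0, -0.001, 0.001], [0.001, 0.001, -1.0]]
ft_force: [-0.0, -0.4, -2.5]
width: 0.178
```

>>> apply_moves --moves '[0, 0, 0, -9, 0, 0, 1, 0, 0, 0, -18, 0, 0, 1, 0, 0, 0, -27, 0, 0, 1, 0, -10, 0, -36, 0, 0, 1, 0, -25, 0, -45, 0, 0, 1, 2, -40, 0, -53, 0, 0, 1, 2, -65, 0, -60, 0, 0, 1, 2, -85, -20, -60, 0, 0, 1, 2, -85, -38, -60, 0, 0, 1, 2, -85, -40, -60, 0, 0, 1, 2, -85, -40, -60, 0, 0, 1]'

```text
clock: 43.7
tool_pos: [0.5489, -0.2875, 0.2619]
tcp_rot: [[-0.001, 1.0, 0.002], [0.501, 0.003, -0.866], [-0.866, -0.0, -0.501]]
ft_force: [0.1, -0.3, -2.8]
width: 0.176
```

```bash
python3 - <<'E'
from h import *
from kin import X,Y,S
s=env.sense();p=np.array(s['tool_pos']);R=np.array(s['tcp_rot']);C=p+.013*R[:,2]-.052*R[:,1]
print(((C-S)@np.c_[X,Y,[0,0,1]]).round(4))
E
```

```text
[-0.13    0.0002  0.0154]
```

>>> apply_moves --moves '[10, -17, 0, 0, 0, 0, 1, 20, -34, 0, 0, 0, 0, 1, 30, -50, 0, 0, 0, 0, 1, 40, -65, 0, 0, 0, 0, 1, 51, -80, 0, 0, 0, 0, 1, 51, -80, -15, 0, 0, 0, 1, 51, -80, -30, 0, 0, 0, 1, 51, -80, -42, 0, 0, 0, 1, 51, -80, -47, 0, 0, 0, 1, 51, -80, -47, 0, 0, 0, 1]'

```text
clock: 44.95
tool_pos: [0.5995, -0.3675, 0.2136]
tcp_rot: [[-0.004, 1.0, 0.001], [0.501, 0.003, -0.865], [-0.865, -0.002, -0.501]]
ft_force: [-0.3, -0.4, -2.6]
width: 0.183
```

Free of contact so far. Now I'll slide along the arm, pushing the first ring inward.

>>> apply_moves --moves '[3, -5, 0, 0, 0, 0, 1, 6, -10, 0, 0, 0, 0, 1, 9, -15, 0, 0, 0, 0, 1, 12, -20, 0, 0, 0, 0, 1, 12, -20, 0, 0, 0, 0, 1]'

```text
clock: 45.58
tool_pos: [0.6117, -0.3884, 0.2143]
tcp_rot: [[-0.002, 1.0, 0.001], [0.501, 0.002, -0.866], [-0.866, -0.001, -0.501]]
ft_force: [-0.9, 1.5, -2.5]
width: 0.177
```

>>> apply_moves --moves '[0, 0, -3, 0, 0, 0, 1, 0, 0, -5, 0, 0, 0, 1, 0, 0, -5, 0, 0, 0, 0.75, 0, 0, -5, 0, 0, 0, 0.62, 0, 0, -5, 0, 0, 0, 0.62, 0, 0, -5, 0, 0, 0, 0.62, 0, 9, 0, 0, 0, 0, 0.62, 0, 18, 5, 0, 0, 0, 0.62, 0, 30, 12, 0, 0, 0, 0.62, 0, 60, 30, 0, 0, 0, 0.62, 0, 110, 58, 0, 0, 0, 0.4, 0, 150, 80, 0, 0, 0, 0.2, 0, 150, 80, 0, 0, 0, 0]'

```text
clock: 47.2
tool_pos: [0.6135, -0.2345, 0.2975]
tcp_rot: [[-0.0, 1.0, 0.008], [0.501, 0.007, -0.865], [-0.865, 0.004, -0.501]]
ft_force: [0.2, -0.0, 0.3]
width: 0.652
```

```bash
python3 - <<'E'
from h import *
print(env.sense()['tool_pos'],env.sense()['ft_force'])
save('wrist','w8',s=1);save('top','t8',s=1);ringfit('top',[(.4535,.1005)]);ringfit('scene',[(.4535,.1005)])
a=cv2.imread('pics/w8.png');b=cv2.imread('pics/t8.png')[170:320,340:490]
cv2.imwrite('pics/c8.png',np.hstack([cv2.resize(a,(460,345)),cv2.resize(b,(340,345),interpolation=cv2.INTER_CUBIC)]))
E
```

```text
[ 0.61351849 -0.23448593  0.29747369] [ 0.20782776 -0.01671653  0.3335264 ]
top [0.457  0.0843] 54 0.042
scene [0.4528 0.1012] 54 0.0517
```

View pics/c8.png

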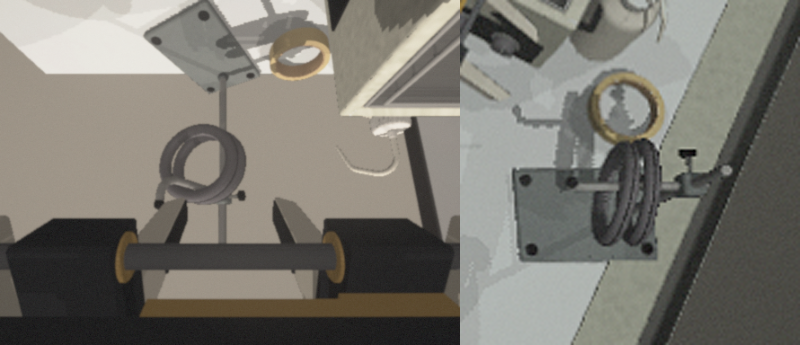

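Both rings hang, crossing the arm at (627,188) and (650,188) in the crop, with the open end of the arm still free. Ring a is unmoved, so I'll fetch it.

>>> apply_moves --moves '[0, 20, 20, 9, 0, 0, 0, -15, 45, 30, 18, 0, 0, 0, -35, 75, 30, 27, 0, 0, 0, -55, 105, 30, 36, 0, 0, 0, -75, 140, 30, 45, 0, 0, 0, -95, 180, 30, 53, 0, 0, 0, -108, 225, 30, 60, 0, 0, 0, -108, 275, 10, 60, 0, 0, 0, -108, 320, -30, 60, 0, 0, 0, -108, 335, -80, 60, 0, 0, 0, -108, 335, -130, 60, 0, 0, 0, -108, 335, -180, 60, 0, 0, 0, -108, 335, -220, 60, 0, 0, 0, -108, 335, -240, 60, 0, 0, 0, -108, 335, -240, 60, 0, 0, 0, -108, 335, -240, 60, 0, 0, 0]'

```text
clock: 49.4
tool_pos: [0.5041, 0.0966, 0.0549]
tcp_rot: [[-0.001, 1.0, 0.002], [1.0, 0.001, 0.001], [0.001, 0.002, -1.0]]
ft_force: [-0.8, -0.2, 0.3]
width: 1.0
```

```bash
python3 -c "
from h import *
ringfit('scene',[(.4528,.1012)]);ringfit('wrist',[(.4528,.1012)]);print(env.sense()['tool_pos'])"
```

```text
scene [0.4546 0.1049] 26 0.0548
wrist [0.455  0.0928] 40 0.0559
[0.50481289 0.09688568 0.05565119]
```

>>> apply_moves --moves '[0, 4, -10, 0, 0, 0, 0, 0, 4, -26, 0, 0, 0, 0, 0, 4, -34, 0, 0, 0, 0, 0, 4, -34, 0, 0, 0, 0, 0, 4, -34, 0, 0, 0, 1, 0, 4, -34, 0, 0, 0, 1, 0, 4, -34, 0, 0, 0, 1, 0, 4, -34, 0, 0, 0, 1, 0, 4, -34, 0, 0, 0, 1, 0, 4, -34, 0, 0, 0, 1, 0, 4, -34, 0, 0, 0, 1, 0, 4, -34, 0, 0, 0, 1, 0, 4, -34, 0, 0, 0, 1, 0, 4, -34, 0, 0, 0, 1, 0, 4, -34, 0, 0, 0, 1]' --squeeze 60

```text
clock: 51.38
tool_pos: [0.5037, 0.1011, 0.0202]
tcp_rot: [[-0.002, 1.0, 0.002], [1.0, 0.002, 0.001], [0.001, 0.002, -1.0]]
ft_force: [0.8, 0.3, -1.6]
width: 0.179
```

>>> apply_moves --moves '[0, 0, 20, 0, 0, 0, 1, 0, 0, 70, 0, 0, 0, 1, 0, 0, 130, 0, 0, 0, 1, 0, 0, 190, 0, 0, 0, 1, 0, -10, 250, 0, 0, 0, 1, 0, -50, 280, 0, 0, 0, 1, 0, -100, 280, 0, 0, 0, 1, 5, -150, 280, 0, 0, 0, 1, 15, -200, 280, 0, 0, 0, 1, 30, -245, 280, 0, 0, 0, 1, 40, -280, 280, 0, 0, 0, 1, 44, -304, 280, 0, 0, 0, 1, 44, -304, 280, 0, 0, 0, 1]'

```text
clock: 53.0
tool_pos: [0.5473, -0.2041, 0.2994]
tcp_rot: [[-0.001, 1.0, 0.0], [1.0, 0.001, 0.001], [0.001, 0.0, -1.0]]
ft_force: [-0.3, 0.7, -2.9]
width: 0.185
```

>>> apply_moves --moves '[0, 0, 0, -9, 0, 0, 1, 0, 0, 0, -18, 0, 0, 1, 0, 0, 0, -27, 0, 0, 1, 0, -10, 0, -36, 0, 0, 1, 0, -25, 0, -45, 0, 0, 1, 1, -40, 0, -53, 0, 0, 1, 1, -65, 0, -60, 0, 0, 1, 1, -85, -20, -60, 0, 0, 1, 1, -85, -38, -60, 0, 0, 1, 1, -85, -40, -60, 0, 0, 1, 1, -85, -40, -60, 0, 0, 1]'

```text
clock: 54.38
tool_pos: [0.549, -0.2873, 0.2608]
tcp_rot: [[-0.002, 1.0, 0.002], [0.501, 0.003, -0.866], [-0.866, -0.0, -0.501]]
ft_force: [0.3, -0.3, -1.7]
width: 0.181
```

```bash
python3 - <<'E'
from h import *
from kin import X,Y,S
s=env.sense();p=np.array(s['tool_pos']);R=np.array(s['tcp_rot']);C=p+.013*R[:,2]-.052*R[:,1]
print(((C-S)@np.c_[X,Y,[0,0,1]]).round(4))
E
```

```text
[-0.1301  0.0004  0.0144]
```

>>> apply_moves --moves '[10, -17, 0, 0, 0, 0, 1, 20, -34, 0, 0, 0, 0, 1, 30, -50, 0, 0, 0, 0, 1, 40, -63, 0, 0, 0, 0, 1, 48, -76, 0, 0, 0, 0, 1, 48, -76, -15, 0, 0, 0, 1, 48, -76, -30, 0, 0, 0, 1, 48, -76, -41, 0, 0, 0, 1, 48, -76, -46, 0, 0, 0, 1, 48, -76, -46, 0, 0, 0, 1]'

```text
clock: 55.62
tool_pos: [0.5965, -0.3636, 0.2136]
tcp_rot: [[-0.004, 1.0, 0.001], [0.501, 0.003, -0.866], [-0.866, -0.002, -0.501]]
ft_force: [-0.1, -0.2, -1.8]
width: 0.179
```

>>> apply_moves --moves '[3, -5, 0, 0, 0, 0, 1, 5, -9, 0, 0, 0, 0, 1, 5, -9, -3, 0, 0, 0, 1, 5, -9, -5, 0, 0, 0, 1, 5, -9, -5, 0, 0, 0, 0.75, 5, -9, -5, 0, 0, 0, 0.62, 5, -9, -5, 0, 0, 0, 0.62, 5, -9, -5, 0, 0, 0, 0.62, 5, 0, 0, 0, 0, 0, 0.62, 5, 9, 5, 0, 0, 0, 0.62, 5, 21, 12, 0, 0, 0, 0.62, 5, 51, 30, 0, 0, 0, 0.62, 5, 101, 58, 0, 0, 0, 0.4, 5, 140, 80, 0, 0, 0, 0.2, -40, 180, 100, 0, 0, 0, 0, -60, 220, 110, 0, 0, 0, 0, -60, 220, 110, 0, 0, 0, 0]'

```text
clock: 57.75
tool_pos: [0.5366, -0.1407, 0.3259]
tcp_rot: [[-0.002, 1.0, 0.006], [0.502, 0.006, -0.865], [-0.865, 0.001, -0.502]]
ft_force: [0.5, -0.2, -0.4]
width: 0.866
```

```bash
python3 - <<'E'
from h import *
s=env.sense();print(s['tool_pos'],s['ft_force'],s['clock'])
save('wrist','w9',s=1);save('top','t9',s=1)
a=cv2.imread('pics/w9.png');b=cv2.imread('pics/t9.png')
cv2.imwrite('pics/c9.png',np.vstack([np.hstack([cv2.resize(a,(380,285)),cv2.resize(b[170:320,340:490],(380,285),interpolation=cv2.INTER_CUBIC)]),cv2.resize(b[60:260,60:327],(380,285)).repeat(2,1)[:,::1][:,:760]]))
E
```

```text
[ 0.53662729 -0.14073748  0.32590295] [ 0.4801002  -0.24098346 -0.38809862] 57.75
```

View pics/c9.png

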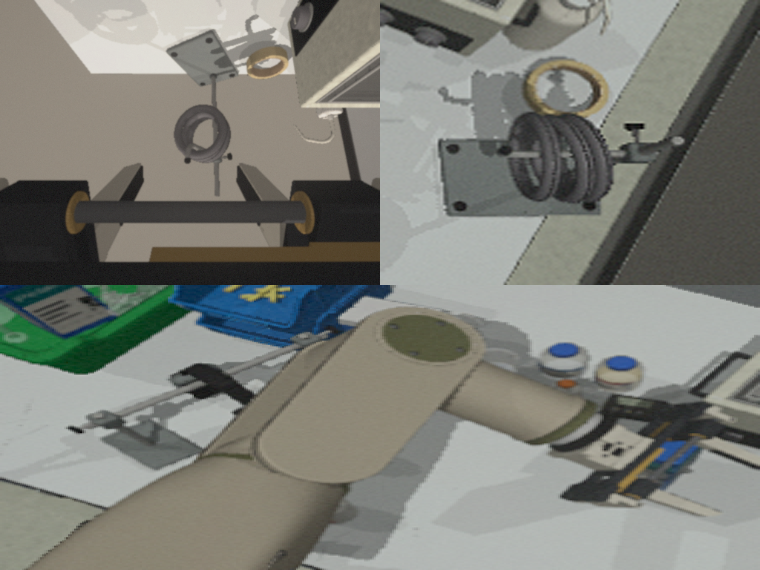

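All three rings hang in the crop, crossing the arm at about (535,155), (565,155) and (590,155). I'll move the arm clear, let things settle and do a last check.

>>> apply_moves --moves '[-20, 20, 40, 0, 0, 0, 0, -40, 40, 80, 10, 0, 0, 0, -60, 60, 100, 20, 0, 0, 0, -80, 60, 110, 30, 0, 0, 0, -80, 60, 110, 30, 0, 0, 0, -80, 60, 110, 30, 0, 0, 0, -80, 60, 110, 30, 0, 0, 0, -80, 60, 110, 30, 0, 0, 0]'

```text
clock: 58.85
tool_pos: [0.4567, -0.0835, 0.4323]
tcp_rot: [[-0.005, 1.0, -0.001], [0.866, 0.004, -0.5], [-0.5, -0.004, -0.866]]
ft_force: [-1.4, -0.4, -0.4]
width: 0.996
```

```bash
python3 - <<'E'
from h import *
from kin import S
s=env.sense();print(s['tool_pos'],s['ft_force'],s['clock'])
save('top','t10',s=1);save('scene','s10',s=1)
for n,cam in(('t10','top'),('s10','scene')):
    im=np.load(f'pics/{n}.npy').astype(int);c=camera_info(cam)
    for nm,m,z,g in(('cap',(im[:,:,0]>110)&(im[:,:,1]<60)&(im[:,:,2]<70),.111,(.37,.20)),('carton',(im[:,:,2]>110)&(im[:,:,0]<60)&(im[:,:,1]<100),.205,(.63,-.058))):
        k,l,st,ce=cv2.connectedComponentsWithStats(m.astype(np.uint8))
        for i in range(1,k):
            w=onz(c,*ce[i],z)
            if st[i,4]>15 and np.hypot(w[0]-g[0],w[1]-g[1])<.08:print(cam,nm,w.round(3),st[i,4],'d hook',np.hypot(*(w-S)[:2]).round(3),'d rail',np.hypot(w[0]-.531,w[1]-.4235).round(3))
a=cv2.imread('pics/t10.png');b=cv2.imread('pics/s10.png')
cv2.imwrite('pics/c10.png',cv2.resize(np.vstack([np.hstack([a,b])]),(800,300)))
E
```

```text
[ 0.45672404 -0.08348288  0.43231451] [-1.35345686 -0.37752929 -0.38564221] 58.85
top carton [ 0.636 -0.068  0.205] 316 d hook 0.351 d rail 0.502
scene carton [ 0.631 -0.056  0.205] 315 d hook 0.361 d rail 0.49
```

View pics/c10.png

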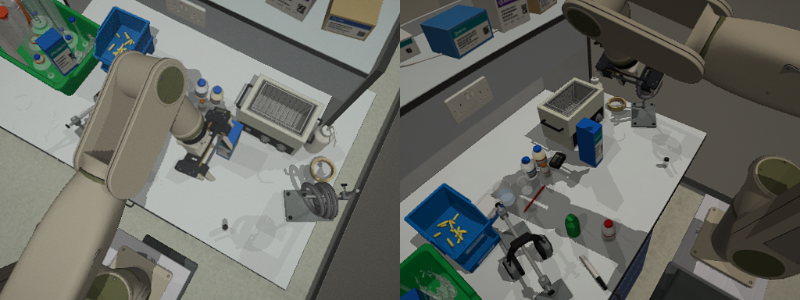

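The rings hang at (318,200). The muff is astride the rail at (525,255), and the bottle (609,228) and carton (590,143) stand upright. I'm handing in.

```bash
python3 -c "
from rig import workorder;print(workorder.job_done())"
```

```text
the job is handed in; nothing more can be done
None
```

The clear-up is finished and handed in at about 59 s of the 210 s allowed; the hand-in gives no verdict.

- **Carton:** moved to about (0.63, -0.06). My last check put it about 0.35 m from the hook, and it stood upright.
- **Bottle:** the red-capped bottle was set down at (0.37, 0.20), about 0.27 m from the middle of the rail. It stood upright in the last picture. My automatic search for the red cap found nothing in that check, so its distance is from where I released it.
- **Ear defenders:** only one pair was there. It hangs astride the rail near the middle of the bar.
- **Rings:** all three hang on the J-hook arm, seen in the last two top views. I judged that by eye, not by a measured pose.
- **Other things:** the green look-alike, marker, vial and dropper looked undisturbed, though I did not measure them again.

Two things went wrong on the way. My first grip on ring c put the arm at its joint limits, so I laid that ring down and gripped it from the other side. While I was hanging it, the gripper pressed on something at about 17 N, probably the hook's tip, and I backed off.

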